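# Fit a spring clip to a axle pin with bench-held clip pliers

### The arm

A 6-joint arm with a two-finger parallel gripper is mounted at the origin on a cart in front of the work surface, level with it; the furniture and walls round the work are solid. World frame = base frame: x ahead of the robot, y to its left, z up, the work surface at z = 0. Lengths are in m, angles in rad, forces in N, time in s.
With the tool pointing down it reaches from about 0.3 to 0.775 m from the base axis. Payload 14.6 kg.
Tool frame: the origin (TCP) lies on the centre line of the jaws, within the pads' length; the fingertips stand 17 mm ahead of it and the grasp point (between the pads) lies 2 mm behind it; z points along the fingers, x is the direction in which the jaws open and shut, and the axes are right-handed (so a half turn about z gives the same grasp; the last joint's range is limited). The gripper opens to 94 mm and grips with 3 to 60 N. Pads are 16 mm wide; open, the fingers measure 119 mm over their backs; the gripper's body (75 mm by 177 mm) begins 78 mm behind the grasp point.
Start: joints at [-1.346, 0.3, 1.521, -0, 1.321, -0.067], TCP at [0.158, -0.527, 0.185] pointing down, gripper open.
Joint ranges: [-3.03, 3.03], [-0.79, 2.21], [0.23, 2.52], [-1.04, 4.18], [0, 3.07], [-2.55, 2.55]. Speed limits (rad/s): [2.22, 2.22, 2.57, 3.14, 3.14, 3.14].

### API

Orientations are given as [roll, pitch, yaw] about the fixed x, y, z axes, in that order (R = Rz(yaw) Ry(pitch) Rx(roll)).
In Python, from station import ctrl gives the robot as it stands. The module is installed in compiled form; this text tells all that it offers.
- The arm moves only by the tool drive_tool, never from a script. Its argument "increments" is a list of rows, each a list of 3 entries, a list of its own where there are three numbers: the turn, a rotation vector about the tool's x, y, z in degrees, then the shift along the tool's x, y, z in mm, then the opening, from 0 (shut) to 1 (fully open). In form: [[[ax, ay, az], [dx, dy, dz], hand], ...]. A call has 1 to 20 rows; each row shifts and turns the commanded pose from where the row before left it, along the tool's axes as they then stand; what a row does not reach is not made up. A row lasts 1/8 s, in which the tool goes at most 62.5 mm and 10.7 degrees, less where a joint would pass 70% of its speed; a pose out of reach is approached as far as the arm can. A call with a gripper value outside its range is refused whole. The fingers move at their own pace and stop on an object; "squeeze" is the grip in N (left out, the last holds). Time passes only in rows, so rows that do not move let the fingers close. It gives the time, the measured TCP pose, the force and the opening at its end, in the units of the state.
- ctrl.get_obs(): the state, without advancing time (a new reading comes with each control period).
- ctrl.camera(name): name is "scene" or "side" or "wrist"; returns the picture (480x640x3 uint8, red, green, blue); there is no depth.
- ctrl.calibration(name): a dict with "fx", "fy", "cx", "cy" (pixels), "rvec" (rotation vector, rad) and "tvec" (3), from world to camera coordinates, as OpenCV has them. Camera axes: x right, y down, z forward; pixel columns grow to the right and rows downward; lengths in m; the calibration is good to about 2 mm. A picture is of the moment at which its call begins: read the wrist's pose just before it. calibration takes no time and is no camera call; for the wrist camera it gives the pose at the moment of the call.
- ctrl.hand_in(): hands the job in, once; it reports no verdict.
The state is a dict: "time_s": time; "qpos": joint angles; "joint_vel": joint speeds; "tau": joint torques, N m; "ee_pos": TCP position; "eef_rot": TCP orientation; "force": force on the tool from outside, world axes, zero at the start; "moment": the same for the moment, N m; "grip_width": finger opening in m.
Only numpy, scipy, OpenCV 4.12 (cv2) and the standard library are available. Lean on these libraries where they do the work, as an engineer would, in place of code of your own. Each camera call takes 0.05 s, during which the arm holds its last target.

### The job

Stand the bare axle pin, groove end down and fully home, in the round nest of the bench-held clip pliers, and press the free handle over until you feel the spring clip snap into the pin's groove; stop there and do not force the handle. Let the handle spring back, then lift the pin out with its clip and stand it upright in the grey tray beside the two finished pins without knocking them over, leaving the other things on the worktop where they are.

Things in the scene. Friction and masses are not known exactly. Their poses are not given: they have to be found in the camera images.
- pin_grip (a point): the bare axle pin (no clip yet): plain round steel, 80 mm tall, 20 mm diameter, no head, 2 mm chamfer at both ends, centre mark on top, one ring groove near its lower end; it starts standing upright by itself on the worktop. This point is on its axis, 50 mm above its lower end: the place to grasp, across the pin. Its z axis points up. It weighs 0.14 to 0.21 kg
- pin_groove (a point): centre of the ring groove of the same pin, on its axis, 13.75 mm above its lower end; the groove is 5.5 mm wide (11 to 16.5 mm above the lower end), 15 mm in diameter at its bottom
- pliers: clip pliers lying flat on a mounting plate screwed to the worktop: one handle is held in a clamp block, the other swings level. Origin: under the axis of the round nest, at worktop level. The clip slide leads from the nest to +x, the nest's back stop is at -x, both handles run off to -y (about 210 mm), the free one on the -x side. Nothing of the pliers is higher than 37 mm
- nest (a point): centre of the mouth of the nest, 18 mm above the worktop: a round blind hole, 21 mm diameter, 12 mm deep, with a 2 mm chamfer. With the pin fully home pin_grip is 38 mm above this point, the pin's lower end 6 mm above the worktop and its groove level with the clip slide
- pivot (a point): top of the pliers' hinge, on its vertical axis, 29 mm above the worktop; at (0.032, -0.063) m in the frame of the pliers. The free handle turns about it
- handle (a joint): angle of the free handle: 0 = open, where its spring holds it; it grows (counter-clockwise from above, up to 0.66 rad) as the handle is pushed towards the clamped one, driving the pusher and the clip onto the pin. The pusher sits on a set screw that is screwed out differently (+-8 mm) each time, so the clip snaps in anywhere from 0.31 to 0.57 rad: this must be felt at the handle
- handle_grip (a point): place to push, level, from the side away from the clamped handle: on the axis of the free handle's rubber grip (round, 16 mm thick), 24 mm above the worktop, 142 mm from the pivot, free room below and beside. Push felt here: spring 2 to 4 N; 7 to 11 N as the clip spreads; back to 3 to 5 N when it has snapped in; some 5 to 7 mm on it rises steeply, all solid. Over 15 N damages the clip
- clip_center (a point): centre of the loose spring clip (E-ring of dark steel, 28 mm outside, 3 mm thick) lying ready in the slide of the pliers, its mouth towards the nest, 21 to 22 mm from the nest's axis; half-way up its thickness. It is in the groove when this point is within 2 mm of pin_groove, seen from above. It is not to be touched by hand
- tray: shallow grey tray, 130 x 160 mm, 22 mm high, walls 3 mm thick, its floor 8 mm above the worktop; origin at the centre of its underside. The two finished pins stand in its -y half; the +y half is free
- done_pin_0: a finished pin with its clip on, standing in the tray; same size as the bare pin; origin at the centre of its lower end
- done_pin_1: the other finished pin in the tray, as done_pin_0
- screwdriver: screwdriver with yellow handle, 167 mm long, lying in front of the pliers; bystander
- gauge_block: small steel block with two holes, 24 x 37 x 25 mm; bystander
- spare_collet_nut: black ring nut, 38 mm diameter, 18 mm high; bystander

How it is judged:
By the outcome, as a careful person would: the job done as asked, in the order asked, and still so for the second after the job is handed in, with the robot touching nothing.
It also fails if it takes over 72 s, if anything falls off the work surface, if the arm or the gripper's body presses on something with over 40 N, if the wrist force passes 120 N, or if a joint passes its speed limit or range.

## Working session

There is one attempt and no reset: what is moved stays moved. The work goes in short steps, Python scripts to look and compute and a tool call to move; the robot and the scene stay as the last step left them, time stands still between calls to the robot, and variables do not carry over. Pictures are saved under pics/ and viewed, and the job is handed in when it is done.

Besides the shell and the picture viewer there is one more tool, called in YAML: its name, and indented under it one key for each argument. drive_tool: Moves the arm, as the interface text tells. Its arguments: {"type":"object","properties":{"increments":{"type":"array"},"squeeze":{"type":"number"}},"required":["increments"]}

```bash
mkdir -p pics
cat > h.py <<'E'
import numpy as np, cv2
from station import ctrl
def cal(n):
    c=ctrl.calibration(n); K=np.array([[c['fx'],0,c['cx']],[0,c['fy'],c['cy']],[0,0,1.]])
    R=cv2.Rodrigues(np.array(c['rvec'],float))[0]; t=np.array(c['tvec'],float).ravel()
    return K,R,t
def ray(C,uv):
    K,R,t=C; d=R.T@np.linalg.inv(K)@np.array([uv[0],uv[1],1.]); return -R.T@t,d
def onz(C,uv,z):
    o,d=ray(C,uv); return o+d*(z-o[2])/d[2]
def proj(C,p):
    K,R,t=C; q=K@(R@np.asarray(p,float)+t); return q[:2]/q[2]
def two(C1,u1,C2,u2):
    A=[];b=[]
    for C,u in((C1,u1),(C2,u2)):
        o,d=ray(C,u); d=d/np.linalg.norm(d); P=np.eye(3)-np.outer(d,d); A.append(P); b.append(P@o)
    return np.linalg.lstsq(np.vstack(A),np.hstack(b),rcond=None)[0]
def snap(n,f):
    im=ctrl.camera(n); cv2.imwrite('pics/'+f,im[:,:,::-1]); return im
def ob():
    o=ctrl.get_obs()
    for k in('time_s','ee_pos','eef_rot','force','grip_width','qpos'): print(k,np.round(o[k],4))
    return o
E
python3 - <<'E'
from h import *
ob()
for n in('scene','side','wrist'):
    snap(n,n+'0.png'); C=cal(n); print(n,C[0][0,0],-C[1].T@C[2],C[1][2])
E
```

```text
time_s 0.0
ee_pos [ 0.1582 -0.5265  0.1849]
eef_rot [-3.1415e+00  1.1000e-03 -1.2790e+00]
force [-0.0057  0.0214  0.2786]
grip_width 0.0942
qpos [-1.3456  0.3005  1.5216  0.      1.3207 -0.0666]
scene 606.5080090945778 [-0.44224353 -0.83044929  0.80309712] [ 0.66769952  0.54914642 -0.50260876]
side 593.9274728955581 [ 0.5365316  -1.02449134  0.78288106] [ 0.01156147  0.8147906  -0.57964007]
wrist 396.49832602775075 [ 0.22237233 -0.50780208  0.38496536] [-0.22316628 -0.06612138 -0.97253523]
```

View pics/scene0.png

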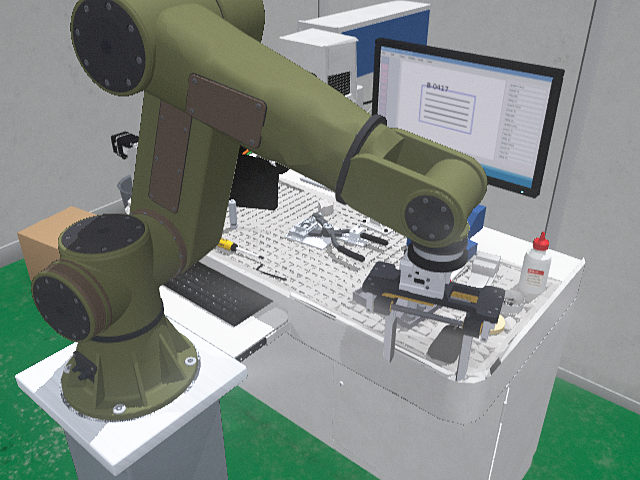

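View pics/side0.png

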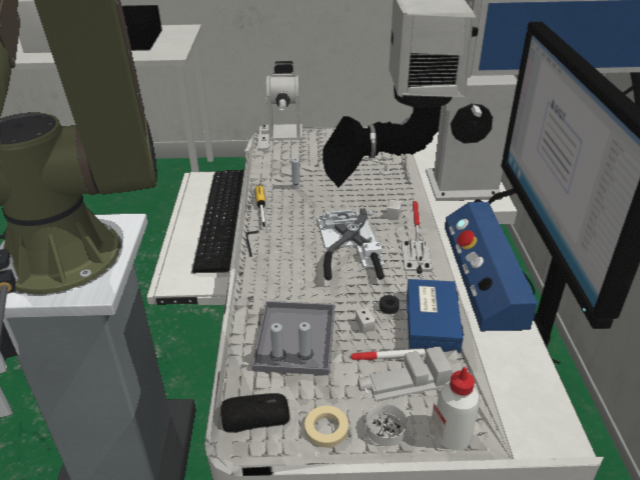

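View pics/wrist0.png

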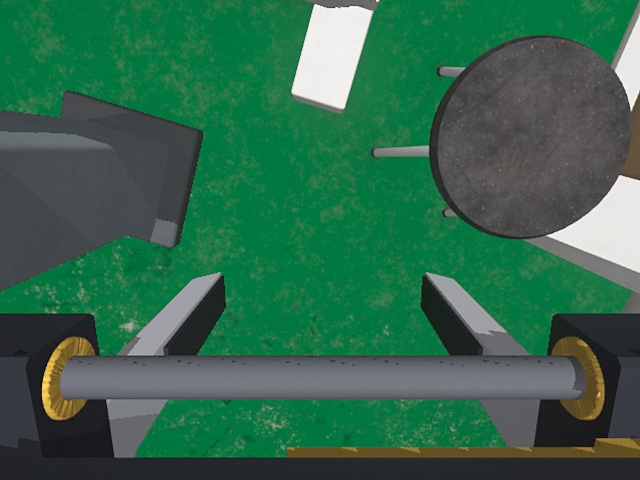

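The side view shows the bare pin near (296,172), the pliers near (350,235) with handles ending at (327,275) and (378,275), and the tray near (295,338). I'll enlarge it.

Run:
```python
from h import *
im=cv2.imread('pics/side0.png')
cv2.imwrite('pics/c1.png',cv2.resize(im[130:290,240:440],None,fx=4,fy=3.75,interpolation=cv2.INTER_CUBIC)[:600])
cv2.imwrite('pics/c2.png',cv2.resize(im[290:390,240:400],None,fx=5,fy=5,interpolation=cv2.INTER_CUBIC))
im=cv2.imread('pics/scene0.png')
cv2.imwrite('pics/c3.png',cv2.resize(im[170:290,210:410],None,fx=4,fy=4,interpolation=cv2.INTER_CUBIC))
C=cal('side')
for n,u,z in(('pin top',(296,161),.08),('pin bot',(296,185),0),('tray',(295,345),0.022),('h1',(327,275),.024),('h2',(378,275),.024)): print(n,onz(C,u,z).round(3))
```

```text
pin top [0.511 0.249 0.08 ]
pin bot [0.509 0.268 0.   ]
tray [ 0.509 -0.302  0.022]
h1 [ 0.572 -0.118  0.024]
h2 [ 0.673 -0.122  0.024]
```

View pics/c1.png

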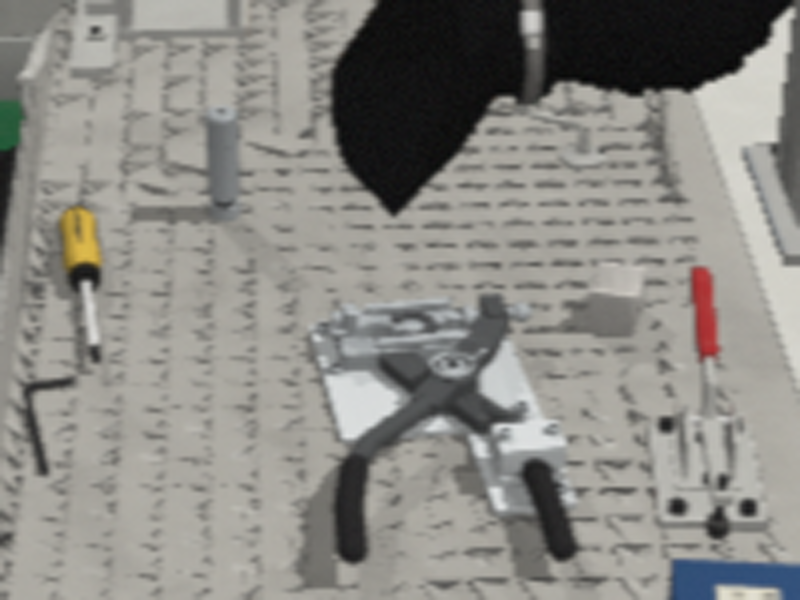

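View pics/c2.png

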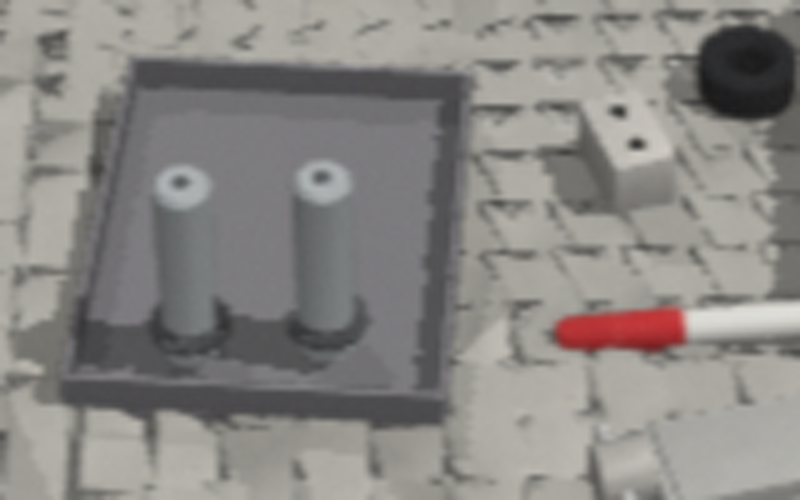

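View pics/c3.png

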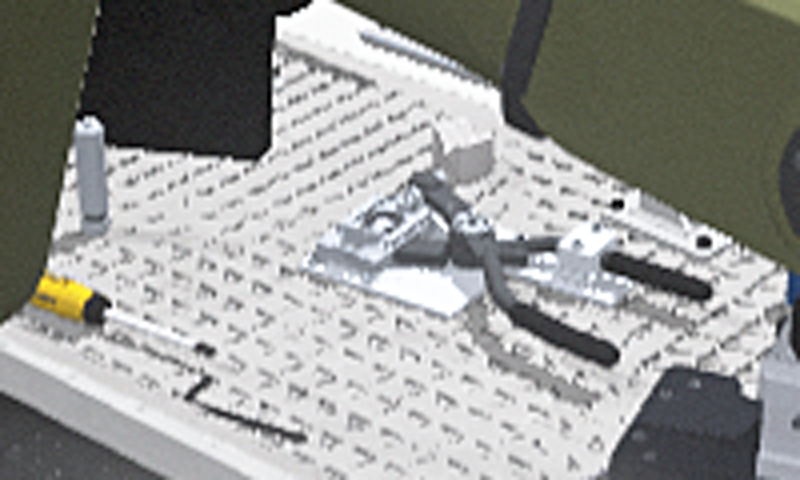

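drive_tool:
  increments:
    - [[0,0,8.36],[0,0,-30],1]
    - [[0,0,8.36],[0,0,-30],1]
    - [[0,0,0],[-44,-24,-5],1]
    - [[0,0,0],[-44,-24,-5],1]
    - [[0,0,0],[-44,-24,-5],1]
    - [[0,0,0],[-44,-24,-5],1]
    - [[0,0,0],[-44,-24,-5],1]
    - [[0,0,0],[-44,-24,-5],1]
    - [[0,0,0],[-44,-24,-5],1]
    - [[0,0,0],[-44,-24,-5],1]
    - [[0,0,0],[-44,-24,-5],1]
    - [[0,0,0],[-44,-24,-5],1]
    - [[0,0,0],[-44,-24,-5],1]
    - [[0,0,0],[-44,-24,-5],1]
    - [[0,0,0],[0,0,0],1]

```text
time_s: 2.02
ee_pos: [0.4469, 0.0035, 0.3052]
eef_rot: [3.141, 0.0, -1.567]
force: [0.3, 0.0, -0.7]
grip_width: 0.0939
```

Run:
```python
from h import *
ob()
import pickle
d={}
for n in('scene','side','wrist'):
    d[n]=cal(n); snap(n,n+'1.png')
pickle.dump(d,open('c1.pkl','wb'))
print(-d['wrist'][1].T@d['wrist'][2])
```

```text
time_s 2.025
ee_pos [0.4469 0.0035 0.3052]
eef_rot [ 3.1409e+00  3.0000e-04 -1.5670e+00]
force [ 0.26    0.0118 -0.6948]
grip_width 0.0939
qpos [-7.4400e-02 -2.4000e-03  1.5927e+00  3.0000e-04  1.5520e+00  1.4926e+00]
[0.51317771 0.00095572 0.50498567]
```

View pics/wrist1.png

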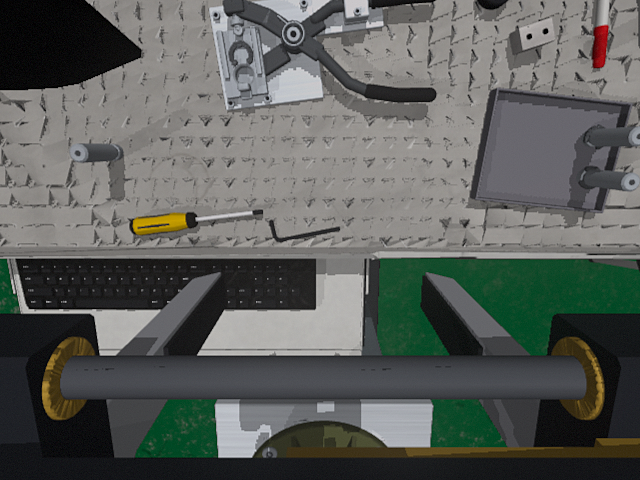

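View pics/scene1.png

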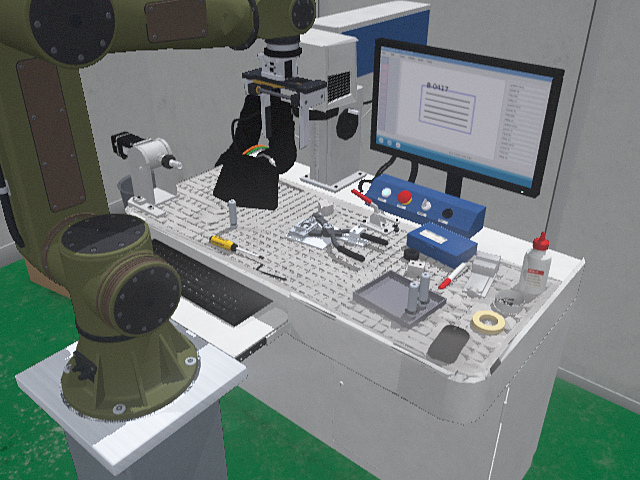

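The wrist view shows the bare pin's top at (79,153), nest near (240,60), hinge (293,35), the free grip from (365,92) to (435,95), the tray free on its left half, and a black hood tip at (143,52).

Run:
```python
from h import *
import pickle
d=pickle.load(open('c1.pkl','rb'))
im=cv2.imread('pics/wrist1.png')
cv2.imwrite('pics/c4.png',cv2.resize(im[0:120,200:350],None,fx=5,fy=5,interpolation=cv2.INTER_CUBIC))
cv2.imwrite('pics/c5.png',cv2.resize(im[130:180,50:150],None,fx=8,fy=8,interpolation=cv2.INTER_CUBIC))
W=d['wrist']
print('pin',onz(W,(79,153),.08),'pintop side',onz(d['side'],(295.3,160.5),.08))
print('hood wrist-side',two(W,(143,52),d['side'],(338,185)))
print('hinge',onz(W,(293,35),.029))
for u in((365,92),(435,95)): print(onz(W,u,.024))
```

```text
pin [0.50622128 0.25599969 0.08      ] pintop side [0.50940986 0.25120073 0.08      ]
hood wrist-side [0.61130003 0.1947023  0.04202277]
hinge [0.63220802 0.03391226 0.029     ]
[ 0.57403782 -0.04715717  0.024     ]
[ 0.57095161 -0.12743406  0.024     ]
```

View pics/c4.png

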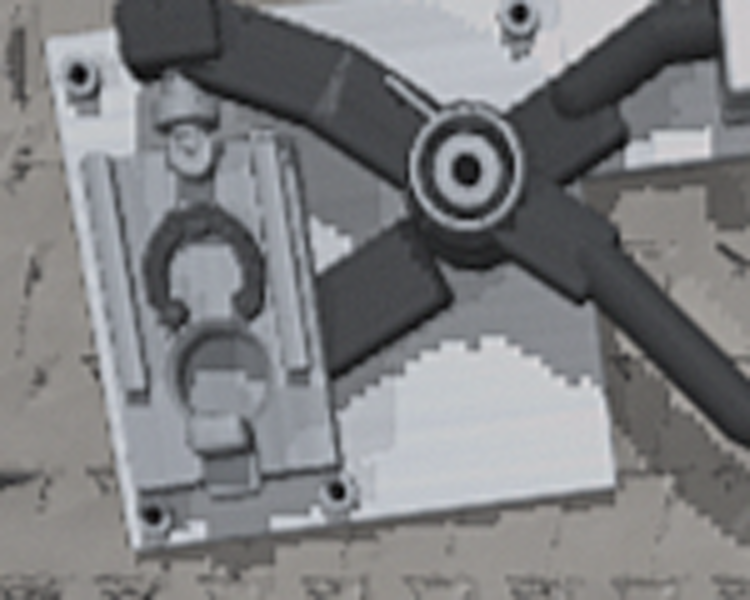

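View pics/c5.png

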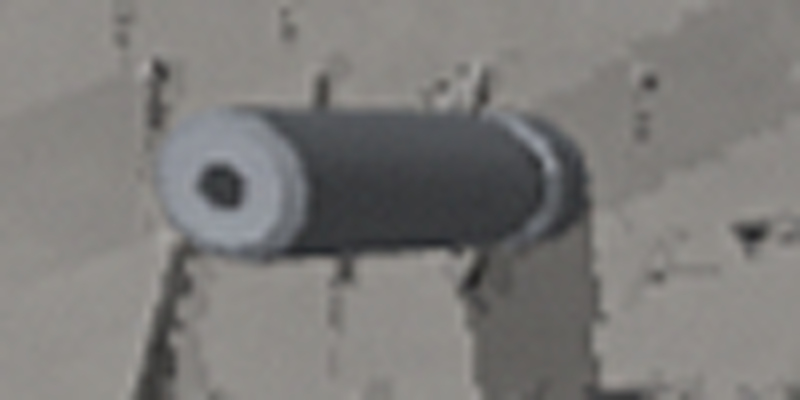

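View pics/side1.png

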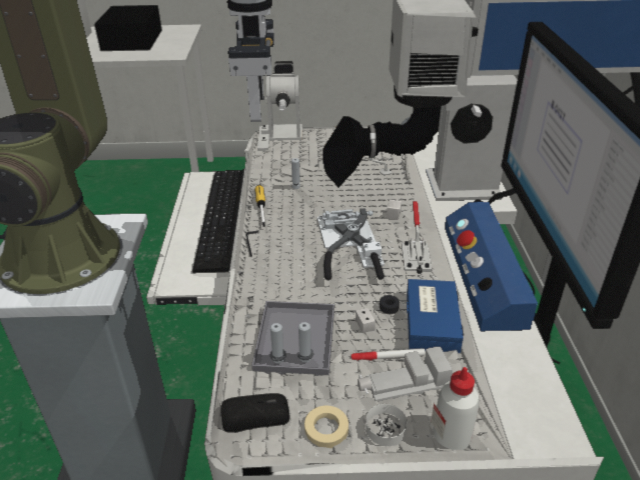

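Run:
```python
from h import *
import pickle
d=pickle.load(open('c1.pkl','rb'))
W,S,D=d['wrist'],d['scene'],d['side']
print('W-S',two(W,(143,52),S,(278,210)),'D-S',two(D,(338,185),S,(278,210)))
p=two(W,(143,52),D,(338,185)); print([proj(c,p).round(1) for c in(W,S,D)])
# lines of sight of hood silhouette in wrist and side
for z in(0.05,.1,.15,.2,.25): print(z,'W',[onz(W,u,z)[:2].round(3) for u in((143,52),(70,70),(0,90))],'D',[onz(D,u,z)[:2].round(3) for u in((338,185),(325,165),(325,150),(345,118))],'S',[onz(S,u,z)[:2].round(3) for u in((215,203),(278,210))])
im=cv2.imread('pics/scene1.png')
cv2.imwrite('pics/c6.png',cv2.resize(im[70:290,170:390],None,fx=2.7,fy=2.7,interpolation=cv2.INTER_CUBIC))
im=cv2.imread('pics/side1.png')
cv2.imwrite('pics/c7.png',cv2.resize(im[80:230,240:440],None,fx=4,fy=4,interpolation=cv2.INTER_CUBIC))
```

```text
W-S [0.61663574 0.19876508 0.02705769] D-S [0.60993374 0.19070146 0.03786689]
[array([143.2,  52.6]), array([276.6, 206.1]), array([338.2, 184.9])]
0.05 W [array([0.61 , 0.191]), array([0.592, 0.271]), array([0.572, 0.35 ])] D [array([0.61 , 0.181]), array([0.583, 0.279]), array([0.586, 0.358]), array([0.65 , 0.551])] S [array([0.506, 0.324]), array([0.586, 0.166])]
0.1 W [array([0.6  , 0.171]), array([0.584, 0.242]), array([0.566, 0.312])] D [array([0.605, 0.099]), array([0.58, 0.19]), array([0.582, 0.264]), array([0.643, 0.443])] S [array([0.443, 0.248]), array([0.518, 0.099])]
0.15 W [array([0.589, 0.15 ]), array([0.575, 0.212]), array([0.559, 0.273])] D [array([0.6  , 0.017]), array([0.576, 0.101]), array([0.579, 0.17 ]), array([0.635, 0.336])] S [array([0.38 , 0.171]), array([0.45 , 0.033])]
0.2 W [array([0.578, 0.129]), array([0.566, 0.182]), array([0.553, 0.235])] D [array([ 0.595, -0.066]), array([0.573, 0.012]), array([0.576, 0.075]), array([0.627, 0.228])] S [array([0.317, 0.094]), array([ 0.381, -0.033])]
0.25 W [array([0.568, 0.108]), array([0.558, 0.152]), array([0.546, 0.197])] D [array([ 0.59 , -0.148]), array([ 0.57 , -0.077]), array([ 0.572, -0.019]), array([0.619, 0.121])] S [array([0.254, 0.018]), array([ 0.313, -0.099])]
```

View pics/c6.png

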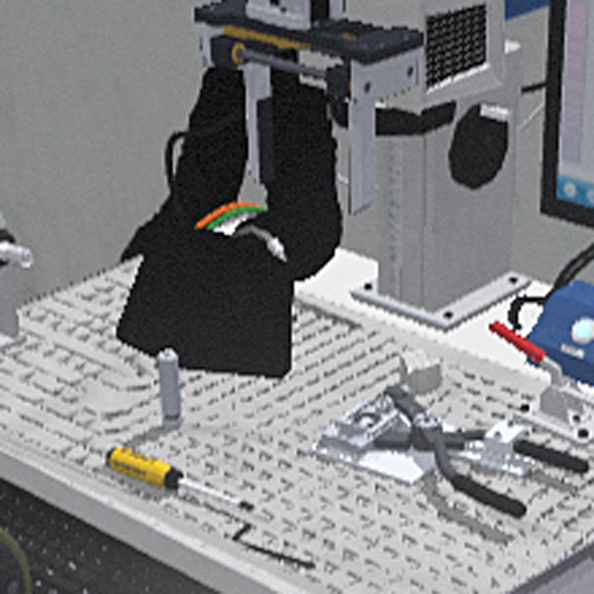

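View pics/c7.png

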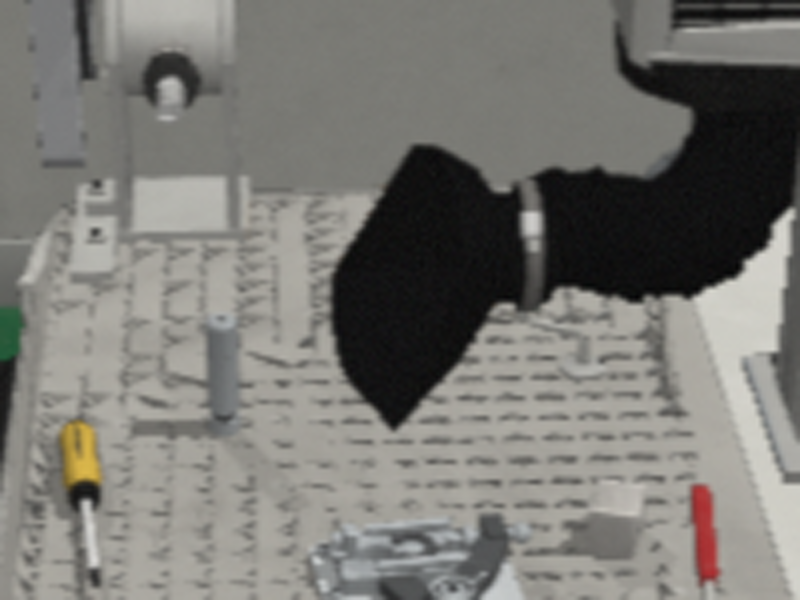

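Run:
```python
from h import *
import pickle
d=pickle.load(open('c1.pkl','rb'))
W,S,D=d['wrist'],d['scene'],d['side']
for a,b in(((213.7,194),(323,149)),((213.7,194),(325,160)),((277.4,208.9),(338,186)),((224,164),(343,116)),((224,164),(350,116))):
    p=two(S,a,D,b); print(p.round(3),proj(S,p).round(0),a,proj(D,p).round(0),b,proj(W,p).round())
o,dr=ray(S,(279,172)); 
for t in np.linspace(.9,1.6,15):
    p=o+t*dr; print(p.round(3),proj(D,p).round(),proj(W,p).round())
print(onz(W,(77.3,152.8),.08), onz(D,((222.5)/4-.5+240,(319.5)/4-.5+80),.08))
def c4(x,y): return ((x+.5)/5-.5+200,(y+.5)/5-.5)
for n,(x,y),z in (('nest',(221,372),.018),('clip',(205,268),.02),('hinge',(465,170),.029),('screwTL',(80,76),.0),('BL',(155,517),0),('BR',(338,491),0)):
    print(n,onz(W,c4(x,y),z).round(4))
```

```text
[0.582 0.419 0.02 ] [214. 194.] (213.7, 194) [323. 149.] (323, 149) [-41.  84.]
[0.589 0.422 0.001] [215. 198.] (213.7, 194) [325. 155.] (325, 160) [-30.  81.]
[0.61  0.192 0.038] [277. 208.] (277.4, 208.9) [338. 187.] (338, 186) [147.  55.]
[0.635 0.427 0.103] [223. 161.] (224, 164) [343. 120.] (343, 116) [-143.    8.]
[0.656 0.451 0.091] [223. 161.] (224, 164) [350. 120.] (350, 116) [-160.  -12.]
[ 0.155 -0.257  0.431] [ 30. 121.] [ 980. 1089.]
[ 0.188 -0.226  0.411] [ 65. 124.] [857. 939.]
[ 0.221 -0.194  0.39 ] [ 97. 127.] [750. 810.]
[ 0.254 -0.162  0.37 ] [127. 130.] [657. 697.]
[ 0.287 -0.13   0.349] [154. 132.] [576. 597.]
[ 0.32  -0.098  0.328] [179. 134.] [503. 509.]
[ 0.354 -0.066  0.308] [203. 137.] [439. 431.]
[ 0.387 -0.034  0.287] [224. 138.] [381. 360.]
[ 0.42  -0.003  0.266] [245. 140.] [328. 297.]
[0.453 0.029 0.246] [264. 142.] [281. 239.]
[0.486 0.061 0.225] [281. 143.] [237. 186.]
[0.519 0.093 0.204] [298. 145.] [198. 138.]
[0.552 0.125 0.184] [313. 146.] [161.  94.]
[0.586 0.157 0.163] [328. 148.] [127.  53.]
[0.619 0.188 0.142] [342. 149.] [96. 15.]
[0.50642204 0.25774894 0.08      ] [0.50896308 0.25687805 0.08      ]
nest [0.594  0.0917 0.018 ]
clip [0.6156 0.094  0.02  ]
hinge [0.6336 0.0343 0.029 ]
screwTL [0.6605 0.1247 0.    ]
BL [0.5642 0.1125 0.    ]
BR [0.5703 0.0681 0.    ]
```

drive_tool:
  increments:
    - [[0,0,0],[-42,-10,10],1]
    - [[0,0,0],[-42,-10,25],1]
    - [[0,0,0],[-42,-10,25],1]
    - [[0,0,0],[-42,-10,25],1]
    - [[0,0,0],[-42,-10,25],1]
    - [[0,0,0],[-42,-10,25],1]
    - [[0,0,0],[0,0,25],1]
    - [[0,0,0],[0,0,0],1]

```text
time_s: 3.18
ee_pos: [0.5057, 0.2519, 0.144]
eef_rot: [3.138, -0.001, -1.572]
force: [0.0, -0.3, 0.5]
grip_width: 0.0938
```

Run:
```python
from h import *
o=ob()
W=cal('wrist'); im=snap('wrist','wrist2.png')
p=o['ee_pos']; print('tcp px',proj(W,p),'pin top',proj(W,(.5075,.257,.08)))
```

```text
time_s 3.175
ee_pos [0.5057 0.2519 0.144 ]
eef_rot [ 3.1384e+00 -1.4000e-03 -1.5720e+00]
force [ 0.0239 -0.3158  0.5228]
grip_width 0.0938
qpos [ 3.9730e-01  3.7120e-01  1.5253e+00 -1.0000e-04  1.2486e+00  1.9694e+00]
tcp px [322.02951461 277.00567033] pin top [314.58801634 244.43347418]
```

View pics/wrist2.png

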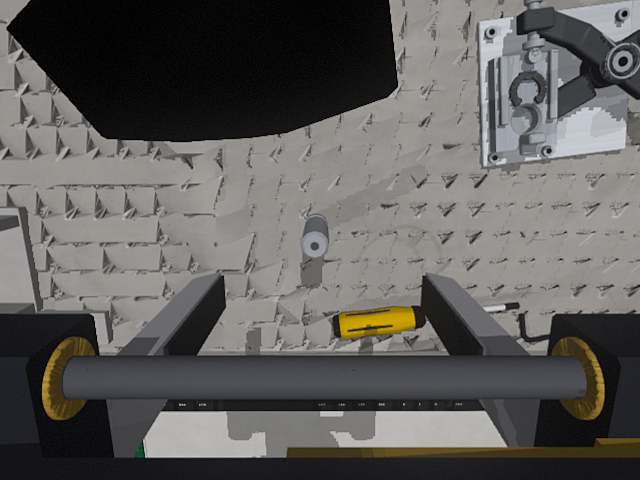

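drive_tool:
  increments:
    - [[0,0,0],[-5,-2,10],1]
    - [[0,0,0],[0,0,27],1]
    - [[0,0,0],[0,0,27],1]
    - [[0,0,0],[0,0,27],0.5]
    - [[0,0,0],[0,0,0],0.3]
    - [[0,0,0],[0,0,0],0.1]
    - [[0,0,0],[0,0,0],0.1]
    - [[0,0,0],[0,0,0],0.1]
    - [[0,0,0],[0,0,0],0.1]
  squeeze: 30

```text
time_s: 4.35
ee_pos: [0.5084, 0.2583, 0.0548]
eef_rot: [-3.141, 0.0, -1.571]
force: [-0.3, 0.6, 0.3]
grip_width: 0.0376
```

drive_tool:
  increments:
    - [[0,0,0],[0,0,0],0.1]
    - [[0,0,0],[0,0,0],0.1]
    - [[0,0,0],[0,0,0],0.1]
  squeeze: 30

```text
time_s: 4.72
ee_pos: [0.5083, 0.2583, 0.0545]
eef_rot: [-3.142, 0.0, -1.571]
force: [-0.5, -0.0, 0.0]
grip_width: 0.0186
```

Run:
```python
from h import *
o=ob()
W=cal('wrist'); im=snap('wrist','wrist3.png')
```

```text
time_s 4.725
ee_pos [0.5083 0.2583 0.0545]
eef_rot [-3.1415  0.     -1.5708]
force [-0.5037 -0.0091  0.0466]
grip_width 0.0186
qpos [0.4059 0.4824 1.5923 0.     1.0668 1.9767]
```

View pics/wrist3.png

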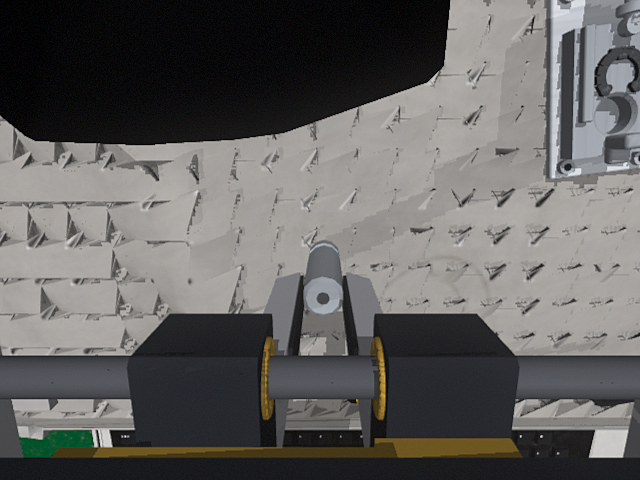

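The pin is between the pads, its centre mark at (323,298); I'll check its offset against the TCP and compute the nest again from this view.

Run:
```python
from h import *
o=ctrl.get_obs(); W=cal('wrist')
print(onz(W,(323,298.5),.08)-o['ee_pos'], proj(W,(*o['ee_pos'][:2],.08)))
```

```text
[-0.00199792 -0.00048838  0.02554819] [321.95895762 294.48151219]
```

drive_tool:
  increments:
    - [[0,0,0],[0,0,-5],0.1]
    - [[0,0,0],[0,0,-25],0.1]
    - [[0,0,0],[0,0,-30],0.1]
    - [[0,0,0],[0,0,-30],0.1]
    - [[0,0,0],[0,0,-10],0.1]
    - [[0,0,0],[25,5,0],0.1]
    - [[0,0,0],[45,9,0],0.1]
    - [[0,0,0],[45,9,0],0.1]
    - [[0,0,0],[20,0,0],0.1]
    - [[0,0,0],[0,0,0],0.1]
  squeeze: 30

```text
time_s: 6.02
ee_pos: [0.485, 0.1223, 0.1539]
eef_rot: [3.141, -0.0, -1.573]
force: [0.4, 0.4, -1.6]
grip_width: 0.0189
```

Run:
```python
from h import *
o=ob()
W=cal('wrist'); im=snap('wrist','wrist4.png')
import pickle; pickle.dump((W,o['ee_pos']),open('w4.pkl','wb'))
```

```text
time_s 6.025
ee_pos [0.485  0.1223 0.1539]
eef_rot [ 3.1408e+00 -2.0000e-04 -1.5727e+00]
force [ 0.4101  0.4014 -1.6321]
grip_width 0.0189
qpos [ 0.1738  0.2191  1.6988 -0.      1.2245  1.7466]
```

View pics/wrist4.png

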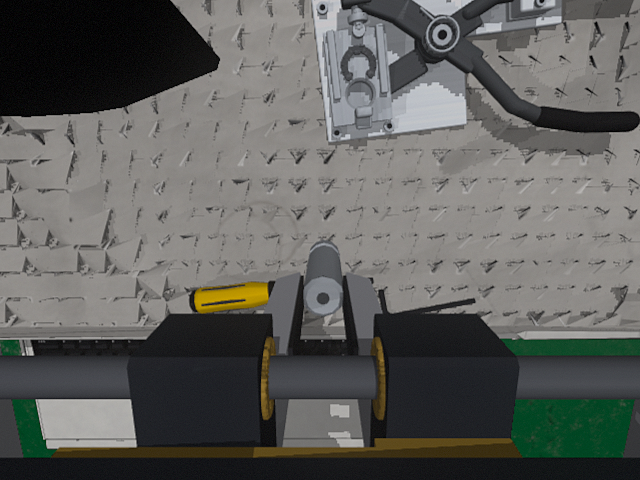

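Run:
```python
from h import *
im=cv2.imread('pics/wrist4.png')
cv2.imwrite('pics/c8.png',cv2.resize(im[40:145,310:410],None,fx=6,fy=5.7,interpolation=cv2.INTER_CUBIC))
cv2.imwrite('pics/c9.png',cv2.resize(im[230:320,260:390],None,fx=6,fy=6,interpolation=cv2.INTER_CUBIC))
```

```text
(no output)
```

View pics/c8.png

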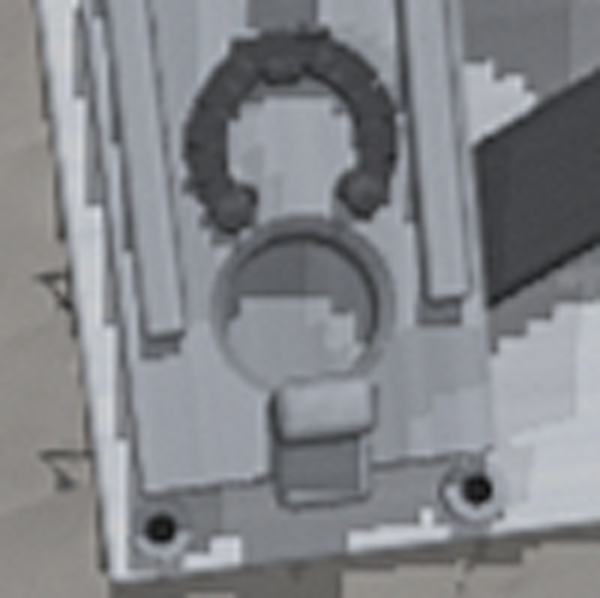

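View pics/c9.png

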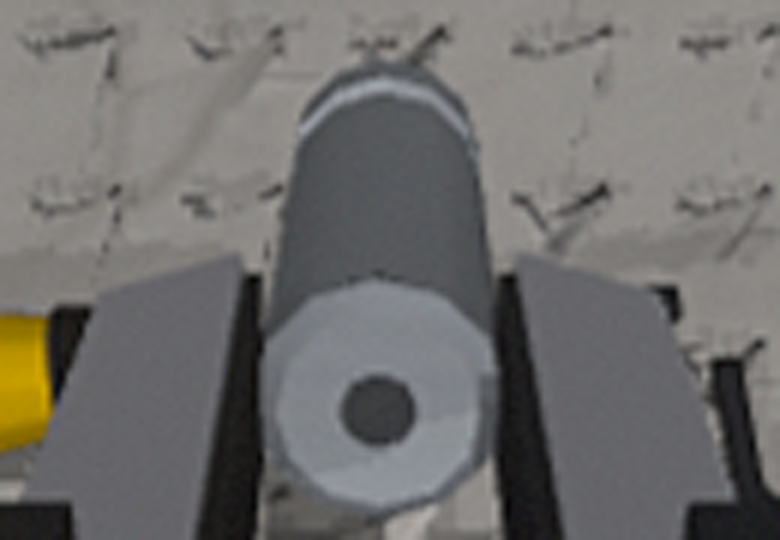

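Run:
```python
from h import *
import pickle
W,p=pickle.load(open('w4.pkl','rb')); print(p)
n=onz(W,(360.4,93.4),.018); print('nest',n)
print('top',onz(W,(322.7,298),.1794)-p,'bot',onz(W,(324,254.6),.0994)-p)
print('hinge',onz(W,(442,35.5),.029))
print('edges', [proj(W,(p[0]+dx,p[1],.0994)) for dx in(-.002,0,.002)])
D=cal('side')
```

```text
[0.48502389 0.12231577 0.15393755]
nest [0.59351631 0.09177168 0.018     ]
top [-0.00176835 -0.00034971  0.02546245] bot [-0.00265522 -0.00119041 -0.05453755]
hinge [0.63301204 0.03251938 0.029     ]
edges [array([322.20868154, 253.65048282]), array([322.20469921, 250.74026787]), array([322.20070271, 247.81969533])]
```

drive_tool:
  increments:
    - [[0,0,-9],[0,0,0],0.1]
    - [[0,0,-9],[0,0,0],0.1]
    - [[0,0,-9],[0,0,0],0.1]
    - [[0,0,-9],[0,0,0],0.1]
    - [[0,0,-9],[0,0,0],0.1]
    - [[0,0,0],[25,-14,5],0.1]
    - [[0,0,0],[33,-19,15],0.1]
    - [[0,0,0],[30,-18,10],0.1]
    - [[0,0,0],[11,-6,5],0.1]
    - [[0,0,0],[0,0,0],0.1]
  squeeze: 30

```text
time_s: 7.32
ee_pos: [0.5952, 0.0942, 0.1186]
eef_rot: [3.14, 0.001, -0.785]
force: [-0.7, -0.3, -1.2]
grip_width: 0.0186
```

Run:
```python
from h import *
o=ob()
W=cal('wrist'); im=snap('wrist','wrist5.png')
import pickle; pickle.dump((W,o['ee_pos']),open('w5.pkl','wb'))
D=cal('side'); im2=snap('side','side5.png')
im=cv2.imread('pics/side5.png')
cv2.imwrite('pics/c10.png',cv2.resize(im[90:290,240:440],None,fx=3,fy=3,interpolation=cv2.INTER_CUBIC))
```

```text
time_s 7.325
ee_pos [0.5952 0.0942 0.1186]
eef_rot [ 3.1405e+00  1.1000e-03 -7.8500e-01]
force [-0.7441 -0.264  -1.2141]
grip_width 0.0186
qpos [9.6100e-02 4.7570e-01 1.4383e+00 1.0000e-04 1.2291e+00 8.8110e-01]
```

View pics/wrist5.png

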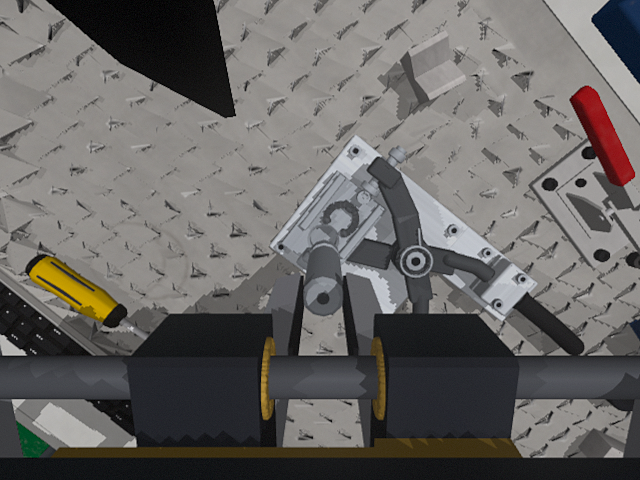

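View pics/c10.png

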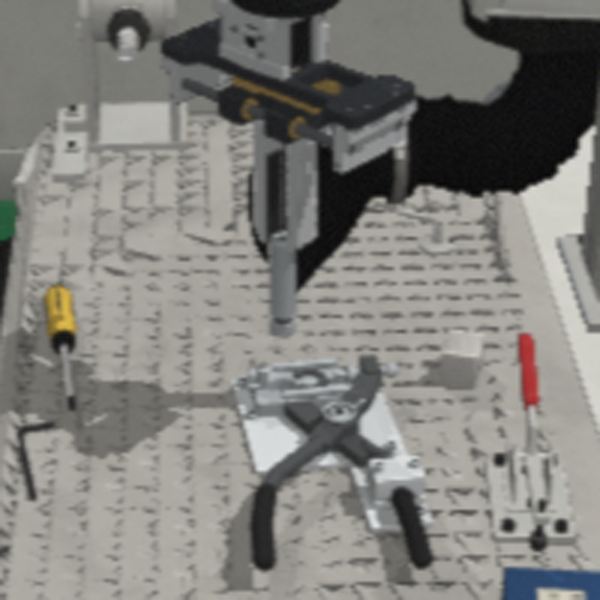

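Run:
```python
from h import *
import pickle
W,p=pickle.load(open('w5.pkl','rb')); D=cal('side')
im=cv2.imread('pics/wrist5.png')
cv2.imwrite('pics/c11.png',cv2.resize(im[130:320,260:460],None,fx=4,fy=3.1,interpolation=cv2.INTER_CUBIC))
im=cv2.imread('pics/side5.png')
cv2.imwrite('pics/c12.png',cv2.resize(im[150:250,300:400],None,fx=6,fy=6,interpolation=cv2.INTER_CUBIC))
zt=p[2]+.0255; zb=p[2]-.0545
print('side bottom/top of pin exp',proj(D,(*p[:2],zb)),proj(D,(*p[:2],zt)),'nest exp',proj(D,(.5935,.0918,.018)))
```

```text
side bottom/top of pin exp [333.62523776 200.00299786] [333.80892825 168.7852761 ] nest exp [332.84449435 217.60811171]
```

View pics/c11.png

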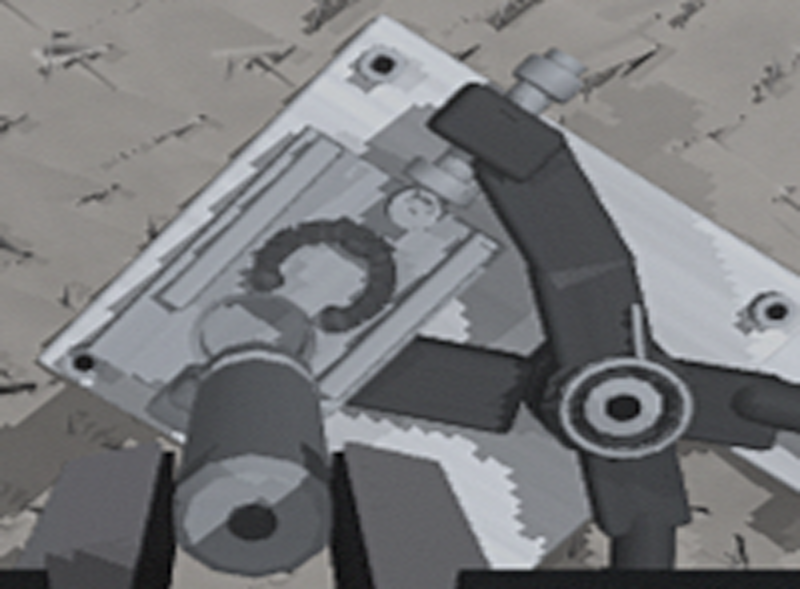

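View pics/c12.png

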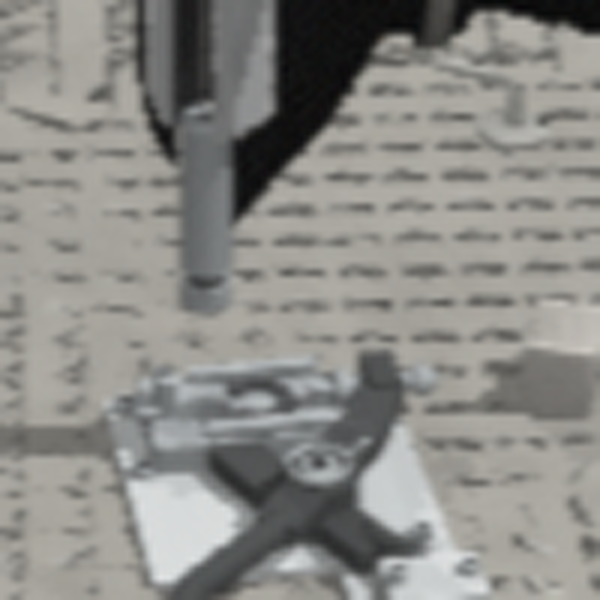

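Run:
```python
from h import *
import pickle
W,p=pickle.load(open('w5.pkl','rb'))
c=lambda x,y:(260+(x+.5)/4-.5,130+(y+.5)/3.1-.5)
n=onz(W,c(256,338),.018);print('nest',n, 'hinge',onz(W,c(625,407),.029),'TL',onz(W,c(382,65),0),'BL',onz(W,c(84,362),0))
t=onz(W,c(252,522),p[2]+.0255);b=onz(W,c(262,392),p[2]-.0545)
print('pin top',t,'bot',b,'tcp',p)
a=n-t; print('move from top', .707*(a[0]-a[1])*1e3,-.707*(a[0]+a[1])*1e3)
a=n-b; print('move from bot', .707*(a[0]-a[1])*1e3,-.707*(a[0]+a[1])*1e3)
```

```text
nest [0.59378724 0.09174404 0.018     ] hinge [0.63294312 0.03182106 0.029     ] TL [0.65824094 0.12148689 0.        ] BL [0.56097632 0.1092627  0.        ]
pin top [0.59388992 0.09262828 0.14405775] bot [0.59361037 0.09019531 0.06405775] tcp [0.59516826 0.09415969 0.11855775]
move from top 0.552558549798491 0.697757073015696
move from bot -0.9699086660352413 -1.2199972764050693
```

drive_tool:
  increments:
    - [[0,0,0],[0,0,19],0.1]
    - [[0,0,0],[0,0,19],0.1]
    - [[0,0,0],[0,0,4],0.1]
    - [[0,0,0],[0,0,3],0.1]
    - [[0,0,0],[0,0,2],0.1]

```text
time_s: 8.05
ee_pos: [0.5958, 0.0936, 0.0727]
eef_rot: [-3.141, -0.0, -0.785]
force: [0.3, 0.5, -1.9]
grip_width: 0.0186
```

drive_tool:
  increments:
    - [[0,0,0],[0,0,2],0.1]
    - [[0,0,0],[0,0,2],0.1]

```text
time_s: 8.3
ee_pos: [0.5958, 0.0937, 0.0691]
eef_rot: [-3.141, -0.0, -0.785]
force: [-0.7, 1.0, -0.4]
grip_width: 0.0183
```

drive_tool:
  increments:
    - [[0,0,0],[0,0,2],0.1]
    - [[0,0,0],[0,0,1],0.1]

```text
time_s: 8.55
ee_pos: [0.5954, 0.0935, 0.0652]
eef_rot: [3.141, 0.0, -0.785]
force: [-0.8, 0.6, -0.1]
grip_width: 0.0186
```

drive_tool:
  increments:
    - [[0,0,0],[0,0,2],0.1]
    - [[0,0,0],[0,0,1],0.1]

```text
time_s: 8.8
ee_pos: [0.5955, 0.0936, 0.0623]
eef_rot: [3.141, 0.0, -0.785]
force: [-1.0, 0.6, -1.0]
grip_width: 0.0186
```

drive_tool:
  increments:
    - [[0,0,0],[0,0,1],0.1]
    - [[0,0,0],[0,0,1],0.1]

```text
time_s: 9.05
ee_pos: [0.5956, 0.0936, 0.0605]
eef_rot: [-3.142, -0.0, -0.785]
force: [-2.2, -0.2, 6.6]
grip_width: 0.0181
```

drive_tool:
  increments:
    - [[0,0,0],[0,0,0],0.3]
    - [[0,0,0],[0,0,0],0.45]
    - [[0,0,0],[0,0,0],0.45]
    - [[0,0,0],[0,0,0],0.45]
    - [[0,0,0],[0,0,-5],0.45]
    - [[0,0,0],[0,0,-25],0.45]
    - [[0,0,0],[0,0,-35],0.45]
    - [[0,0,0],[0,0,0],0.45]

```text
time_s: 10.05
ee_pos: [0.5968, 0.0937, 0.1285]
eef_rot: [-3.138, -0.003, -0.785]
force: [-0.6, 0.2, -0.1]
grip_width: 0.0424
```

Run:
```python
from h import *
o=ob()
W=cal('wrist'); im=snap('wrist','wrist6.png')
print(proj(W,(.5937,.0918,.086)))
```

```text
time_s 10.05
ee_pos [0.5968 0.0937 0.1285]
eef_rot [-3.1377 -0.0032 -0.7853]
force [-0.6093  0.1968 -0.068 ]
grip_width 0.0424
qpos [ 0.0951  0.4653  1.4292 -0.      1.242   0.8805]
[320.86189897 260.99805719]
```

View pics/wrist6.png

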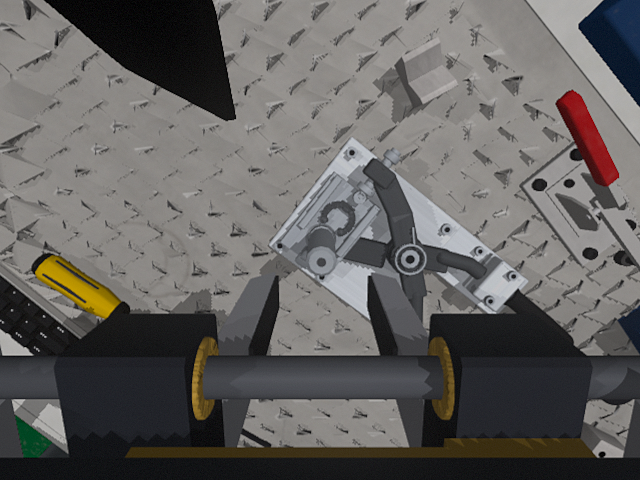

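drive_tool:
  increments:
    - [[0,0,0],[12,22,0],0.3]
    - [[0,0,0],[24,43,0],0.1]
    - [[0,0,0],[24,43,0],0]
    - [[0,0,0],[24,43,0],0]
    - [[0,0,9],[0,0,0],0]
    - [[0,0,9],[0,0,0],0]
    - [[0,0,9],[0,0,0],0]
    - [[0,0,9],[0,0,0],0]
    - [[0,0,9],[0,0,0],0]
    - [[0,0,0],[12,20,0],0]
    - [[0,0,0],[0,0,0],0]
    - [[0,0,0],[0,0,0],0]
  squeeze: 30

```text
time_s: 11.6
ee_pos: [0.5284, -0.0844, 0.1251]
eef_rot: [3.141, 0.0, -1.571]
force: [-0.4, -0.1, 0.2]
grip_width: 0.0005
```

Run:
```python
from h import *
o=ob()
W=cal('wrist'); im=snap('wrist','wrist7.png')
import pickle; pickle.dump((W,o['ee_pos']),open('w7.pkl','wb'))
print(proj(W,(.5725,-.095,.024)),proj(W,(.5937,.0918,.086)))
```

```text
time_s 11.6
ee_pos [ 0.5284 -0.0844  0.1251]
eef_rot [ 3.1413e+00  2.0000e-04 -1.5708e+00]
force [-0.3658 -0.1472  0.2324]
grip_width 0.0005
qpos [-2.2700e-01  3.2470e-01  1.6348e+00  1.0000e-04  1.1824e+00  1.3438e+00]
[336.41598499 178.27519576] [ 22.21848442 149.64908701]
```

View pics/wrist7.png

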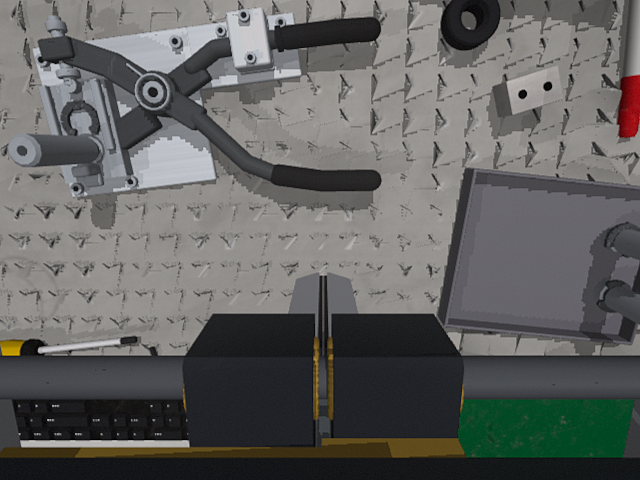

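drive_tool:
  increments:
    - [[0,0,0],[11,-8,10],0]
    - [[0,0,0],[0,0,28],0]
    - [[0,0,0],[0,0,28],0]
    - [[0,0,0],[0,0,28],0]
    - [[0,0,0],[0,0,0],0]
    - [[0,0,0],[0,0,0],0]

```text
time_s: 12.4
ee_pos: [0.5368, -0.0959, 0.0321]
eef_rot: [-3.141, -0.0, -1.571]
force: [0.6, 0.0, 1.8]
grip_width: 0.0004
```

drive_tool:
  increments:
    - [[0,0,0],[0,-6,0],0]
    - [[0,0,0],[0,-4,0],0]
    - [[0,0,0],[0,-2,0],0]
    - [[0,0,0],[0,0,0],0]

```text
time_s: 12.9
ee_pos: [0.5483, -0.0956, 0.0315]
eef_rot: [-3.141, -0.0, -1.571]
force: [-0.5, 0.1, 0.5]
grip_width: 0.0005
```

drive_tool:
  increments:
    - [[0,0,0],[0,-2,0],0]
    - [[0,0,0],[0,-2,0],0]
    - [[0,0,0],[0,-2,0],0]

```text
time_s: 13.28
ee_pos: [0.5543, -0.0956, 0.0315]
eef_rot: [-3.142, 0.0, -1.571]
force: [0.4, -0.2, 0.7]
grip_width: 0.0006
```

drive_tool:
  increments:
    - [[0,0,0],[0,-2,0],0]
    - [[0,0,0],[0,-2,0],0]

```text
time_s: 13.52
ee_pos: [0.5583, -0.0956, 0.0315]
eef_rot: [-3.142, 0.0, -1.571]
force: [-0.3, 0.0, -0.4]
grip_width: 0.0001
```

drive_tool:
  increments:
    - [[0,0,0],[0,-2,0],0]
    - [[0,0,0],[0,-1,0],0]

```text
time_s: 13.78
ee_pos: [0.5613, -0.0956, 0.0314]
eef_rot: [-3.142, -0.0, -1.571]
force: [-0.5, 0.3, 0.1]
grip_width: 0.0002
```

drive_tool:
  increments:
    - [[0,0,0],[0,-2,0],0]
    - [[0,0,0],[0,-1,0],0]

```text
time_s: 14.02
ee_pos: [0.5643, -0.0956, 0.0315]
eef_rot: [-3.142, -0.0, -1.571]
force: [0.7, -0.3, 0.0]
grip_width: 0.0003
```

drive_tool:
  increments:
    - [[0,0,0],[0,-2,0],0]
    - [[0,0,0],[0,-1,0],0]

```text
time_s: 14.28
ee_pos: [0.5673, -0.0956, 0.0315]
eef_rot: [-3.142, 0.0, -1.571]
force: [0.2, 0.6, 0.4]
grip_width: 0.0004
```

Run:
```python
from h import *
ob()
snap('wrist','wrist8.png');snap('side','side8.png')
im=cv2.imread('pics/side8.png')
cv2.imwrite('pics/c13.png',cv2.resize(im[180:300,280:420],None,fx=5,fy=5,interpolation=cv2.INTER_CUBIC))
```

```text
time_s 14.275
ee_pos [ 0.5673 -0.0956  0.0315]
eef_rot [-3.1416  0.     -1.5708]
force [0.236  0.6106 0.4359]
grip_width 0.0004
qpos [-0.2307  0.5239  1.5903  0.      1.0273  1.3401]
```

View pics/wrist8.png

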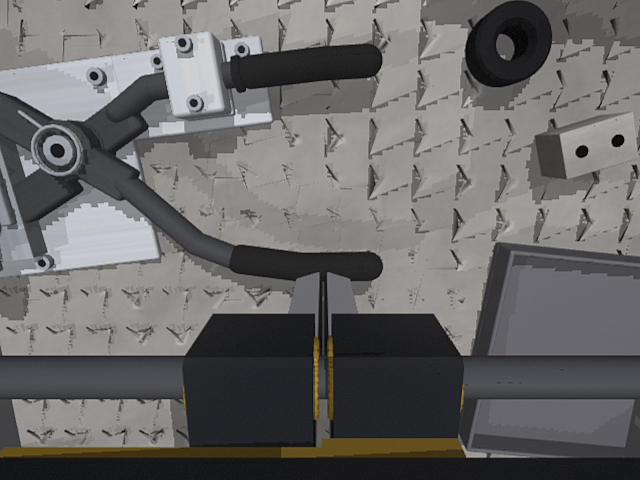

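View pics/c13.png

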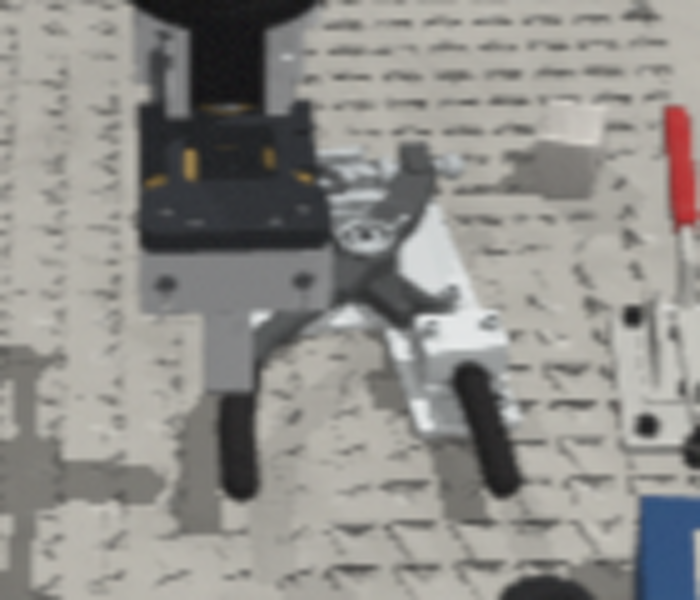

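Run:
```python
from h import *
W=cal('wrist')
for u in((305,267),(365,267),(58,150)): print(u,onz(W,u,.024 if u[0]>100 else .029).round(4))
for x in(.5593,.5673,.5753):
  for z in(.0145,.032,.06): print(x,z,proj(W,(x,-.0956,z)).round(1))
im=cv2.imread('pics/wrist8.png')
cv2.imwrite('pics/c14.png',cv2.resize(im[230:330,220:400],None,fx=4.4,fy=4.4,interpolation=cv2.INTER_CUBIC))
im=cv2.imread('pics/wrist7.png')
cv2.imwrite('pics/c15.png',cv2.resize(im[150:210,250:400],None,fx=5,fy=5,interpolation=cv2.INTER_CUBIC))
```

```text
(305, 267) [ 0.5705 -0.0863  0.024 ]
(365, 267) [ 0.5705 -0.1191  0.024 ]
(58, 150) [0.6326 0.0357 0.029 ]
0.5593 0.0145 [322.  280.8]
0.5593 0.032 [322.  291.5]
0.5593 0.06 [321.8 312.9]
0.5673 0.0145 [322.1 267.5]
0.5673 0.032 [322.  277.3]
0.5673 0.06 [321.9 296.7]
0.5753 0.0145 [322.1 253.9]
0.5753 0.032 [322.  262.7]
0.5753 0.06 [321.9 280.2]
```

View pics/c14.png

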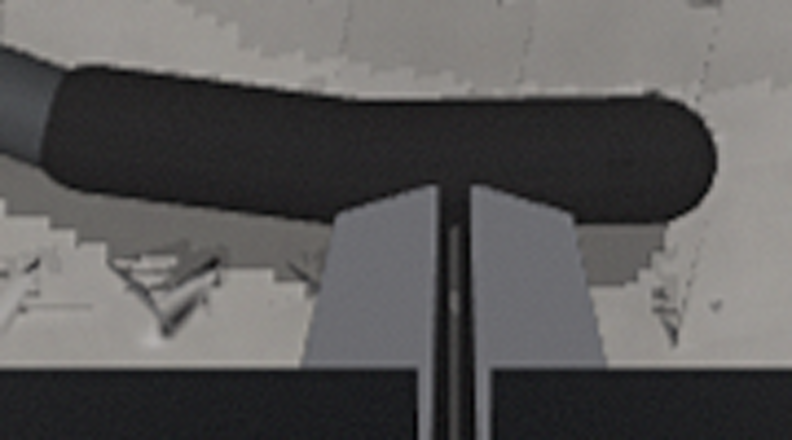

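Run:
```python
from h import *
D=cal('side'); c=lambda x,y:(280+(x+.5)/5-.5,180+(y+.5)/5-.5)
# finger bottom corners, intersect ray with plane y = -.0956-.0125
for u in((205,390),(252,390),(218,395),(256,395),(235,495)):
    o,d=ray(D,c(*u)); print(u,'y-plane -.108:',(o+d*((-.108-o[1])/d[1])).round(4),' z=.024',onz(D,c(*u),.024).round(4))
for z in(.0145,.024,.032): print(z,proj(D,(.5673,-.108,z)).round(1))
```

```text
(205, 390) y-plane -.108: [ 0.5596 -0.108   0.0605]  z=.024 [ 0.5608 -0.0617  0.024 ]
(252, 390) y-plane -.108: [ 0.5781 -0.108   0.0599]  z=.024 [ 0.5802 -0.0625  0.024 ]
(218, 395) y-plane -.108: [ 0.5647 -0.108   0.0578]  z=.024 [ 0.5661 -0.0652  0.024 ]
(256, 395) y-plane -.108: [ 0.5797 -0.108   0.0574]  z=.024 [ 0.5817 -0.0659  0.024 ]
(235, 495) y-plane -.108: [ 0.5713 -0.108   0.0063]  z=.024 [ 0.5705 -0.1289  0.024 ]
0.0145 [324.6 275.5]
0.024 [324.6 271.9]
0.032 [324.6 268.8]
```

View pics/c15.png

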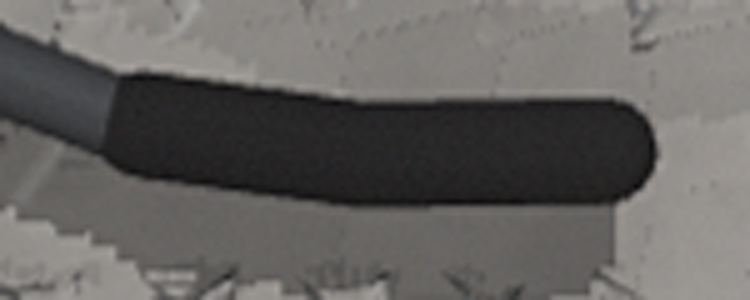

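Contact is absent although the TCP has passed the grip's surface, and both views put the visible fingertips at z≈0.05–0.06, so the tips are above the grip. They appear about 18–25 mm *behind* the reported TCP, not 17 mm ahead. I'll back off, lower, and re-check.

drive_tool:
  increments:
    - [[0,0,0],[0,12,0],0]
    - [[0,0,0],[0,14,0],0]
    - [[0,0,0],[0,0,12],0]
    - [[0,0,0],[0,0,12],0]
    - [[0,0,0],[0,0,0],0]

```text
time_s: 15.0
ee_pos: [0.5406, -0.0955, 0.006]
eef_rot: [3.139, 0.001, -1.571]
force: [-0.4, 0.2, 0.2]
grip_width: 0.0006
```

Run:
```python
from h import *
ob()
snap('side','side9.png')
snap('wrist','wrist9.png')
im=cv2.imread('pics/side9.png')
cv2.imwrite('pics/c16.png',cv2.resize(im[180:300,280:420],None,fx=5,fy=5,interpolation=cv2.INTER_CUBIC))
```

```text
time_s 15.0
ee_pos [ 0.5406 -0.0955  0.006 ]
eef_rot [ 3.1393e+00  6.0000e-04 -1.5708e+00]
force [-0.3935  0.2147  0.1815]
grip_width 0.0006
qpos [-0.2415  0.514   1.6789  0.      0.9511  1.3293]
```

View pics/c16.png

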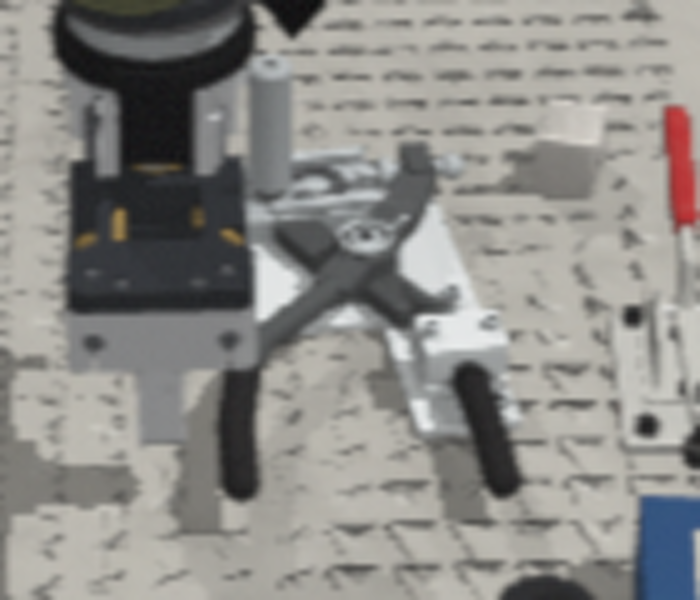

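View pics/wrist9.png

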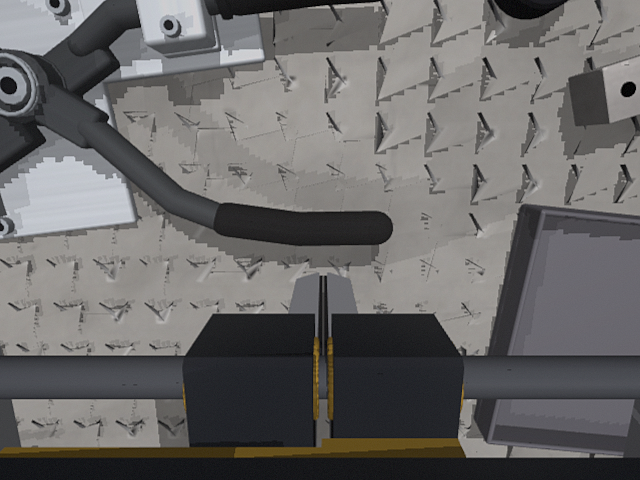

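drive_tool:
  increments:
    - [[0,0,0],[0,0,7],0]
    - [[0,0,0],[0,0,5],0]
    - [[0,0,0],[0,0,2],0]
    - [[0,0,0],[0,0,0],0]

```text
time_s: 15.6
ee_pos: [0.5412, -0.0956, -0.0067]
eef_rot: [3.141, 0.0, -1.571]
force: [-0.4, -0.2, -0.5]
grip_width: 0.0008
```

drive_tool:
  increments:
    - [[0,0,0],[0,0,2],0]
    - [[0,0,0],[0,0,2],0]
    - [[0,0,0],[0,0,0],0]

```text
time_s: 15.98
ee_pos: [0.5411, -0.0956, -0.0107]
eef_rot: [3.141, 0.0, -1.571]
force: [-0.2, -0.1, -0.1]
grip_width: 0.0003
```

Run:
```python
from h import *
ob()
snap('side','side10.png'); D=cal('side')
im=cv2.imread('pics/side10.png')
cv2.imwrite('pics/c17.png',cv2.resize(im[230:300,280:370],None,fx=8,fy=8,interpolation=cv2.INTER_CUBIC))
for z in(0,.01,.02,.03): print(z,proj(D,(.5406,-.108,z)))
```

```text
time_s 15.975
ee_pos [ 0.5411 -0.0956 -0.0107]
eef_rot [ 3.1414e+00  1.0000e-04 -1.5709e+00]
force [-0.2273 -0.0848 -0.0504]
grip_width 0.0003
qpos [-0.2416  0.5405  1.6852  0.      0.9162  1.3293]
0 [311.41270159 281.37117213]
0.01 [311.32958525 277.57746054]
0.02 [311.24565851 273.74675986]
0.03 [311.16090947 269.87852645]
```

View pics/c17.png

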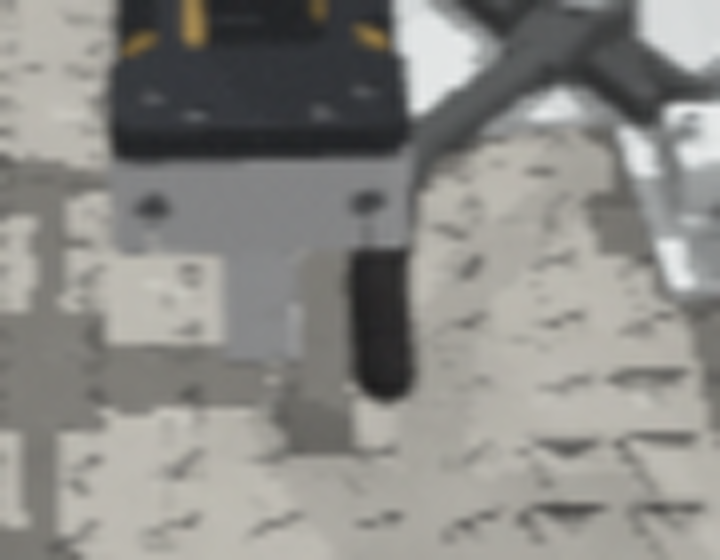

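drive_tool:
  increments:
    - [[0,0,0],[0,-5,2],0]
    - [[0,0,0],[0,-4,1],0]
    - [[0,0,0],[0,-2,0],0]
    - [[0,0,0],[0,0,0],0]

```text
time_s: 16.52
ee_pos: [0.5523, -0.0956, -0.0136]
eef_rot: [3.142, -0.0, -1.571]
force: [-0.2, -0.1, 0.7]
grip_width: 0.0006
```

drive_tool:
  increments:
    - [[0,0,0],[0,-2,0],0]
    - [[0,0,0],[0,-1,0],0]

```text
time_s: 16.77
ee_pos: [0.5548, -0.0959, -0.0136]
eef_rot: [3.141, -0.0, -1.571]
force: [-4.4, -3.5, 1.5]
grip_width: 0.0007
```

drive_tool:
  increments:
    - [[0,0,0],[0,-2,0],0]
    - [[0,0,0],[0,-1,0],0]

```text
time_s: 17.02
ee_pos: [0.5577, -0.0959, -0.0137]
eef_rot: [3.14, -0.0, -1.571]
force: [-3.3, -3.9, -0.0]
grip_width: 0.0007
```

drive_tool:
  increments:
    - [[0,0,-1],[1.3,-2.25,0],0]
    - [[0,0,-1],[1.3,-2.25,0],0]
    - [[0,0,-1],[1.3,-2.25,0],0]

```text
time_s: 17.4
ee_pos: [0.5647, -0.0997, -0.0137]
eef_rot: [3.141, -0.0, -1.518]
force: [-4.0, -3.7, -0.2]
grip_width: 0.0005
```

drive_tool:
  increments:
    - [[0,0,-1],[1.3,-2.25,0],0]
    - [[0,0,-1],[1.3,-2.25,0],0]
    - [[0,0,-1],[1.3,-2.25,0],0]

```text
time_s: 17.77
ee_pos: [0.5718, -0.103, -0.0137]
eef_rot: [3.141, -0.0, -1.465]
force: [-3.8, -2.8, 0.2]
grip_width: -0.0
```

drive_tool:
  increments:
    - [[0,0,-1],[1.3,-2.25,0],0]
    - [[0,0,-1],[1.3,-2.25,0],0]
    - [[0,0,-1],[1.3,-2.25,0],0]

```text
time_s: 18.15
ee_pos: [0.5791, -0.1061, -0.0137]
eef_rot: [3.141, 0.0, -1.413]
force: [-3.5, -3.5, -0.5]
grip_width: 0.0011
```

drive_tool:
  increments:
    - [[0,0,-1],[1.3,-2.25,0],0]
    - [[0,0,-1],[1.3,-2.25,0],0]

```text
time_s: 18.4
ee_pos: [0.5839, -0.1078, -0.0137]
eef_rot: [3.141, 0.0, -1.378]
force: [-5.4, -2.2, -0.3]
grip_width: 0.0001
```

drive_tool:
  increments:
    - [[0,0,-1],[1.3,-2.25,0],0]
    - [[0,0,-1],[1.3,-2.25,0],0]

```text
time_s: 18.65
ee_pos: [0.5885, -0.1094, -0.0138]
eef_rot: [3.14, 0.001, -1.343]
force: [-8.0, -1.8, 1.6]
grip_width: 0.0005
```

drive_tool:
  increments:
    - [[0,0,-0.5],[0.65,-1.12,0],0]
    - [[0,0,-0.5],[0.65,-1.12,0],0]

```text
time_s: 18.9
ee_pos: [0.5907, -0.11, -0.0138]
eef_rot: [3.14, 0.001, -1.326]
force: [-8.9, -1.6, 2.7]
grip_width: 0.0008
```

drive_tool:
  increments:
    - [[0,0,-0.5],[0.65,-1.12,0],0]
    - [[0,0,-0.5],[0.65,-1.12,0],0]

```text
time_s: 19.15
ee_pos: [0.5932, -0.1107, -0.0138]
eef_rot: [3.14, 0.001, -1.308]
force: [-9.5, -1.2, 2.9]
grip_width: 0.0006
```

drive_tool:
  increments:
    - [[0,0,-0.4],[0.52,-0.9,0],0]
    - [[0,0,0],[0,0,0],0]

```text
time_s: 19.4
ee_pos: [0.5946, -0.1111, -0.0137]
eef_rot: [3.141, 0.0, -1.301]
force: [-5.5, -1.5, 0.9]
grip_width: 0.0005
```

drive_tool:
  increments:
    - [[0,0,-0.4],[0.52,-0.9,0],0]
    - [[0,0,0],[0,0,0],0]

```text
time_s: 19.65
ee_pos: [0.5955, -0.1114, -0.0137]
eef_rot: [3.14, 0.001, -1.294]
force: [-5.7, -2.4, 1.4]
grip_width: 0.0003
```

Resistance fell from 9.5 N to about 5.5 N and stayed there, which feels like the snap. I'll confirm with the cameras before going further.

Run:
```python
from h import *
ob()
snap('wrist','wrist11.png');snap('side','side11.png');snap('scene','scene11.png')
im=cv2.imread('pics/side11.png')
cv2.imwrite('pics/c18.png',cv2.resize(im[170:270,300:420],None,fx=6,fy=6,interpolation=cv2.INTER_CUBIC))
```

```text
time_s 19.65
ee_pos [ 0.5955 -0.1114 -0.0137]
eef_rot [ 3.1405e+00  5.0000e-04 -1.2945e+00]
force [-5.6524 -2.4424  1.4304]
grip_width 0.0003
qpos [-2.4520e-01  6.4730e-01  1.5128e+00 -1.0000e-04  9.8280e-01  1.0493e+00]
```

View pics/wrist11.png

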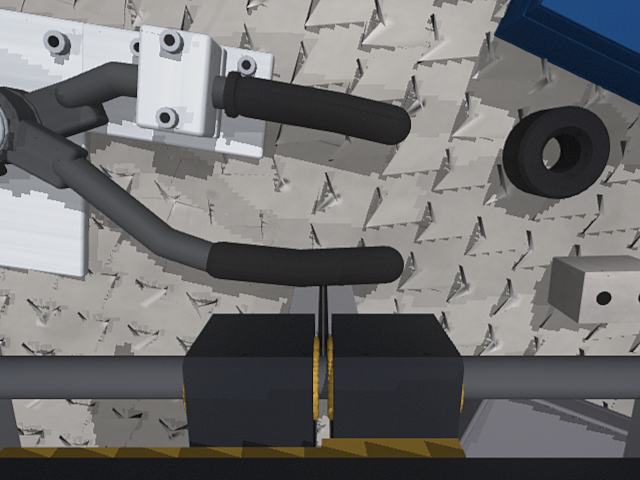

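View pics/c18.png

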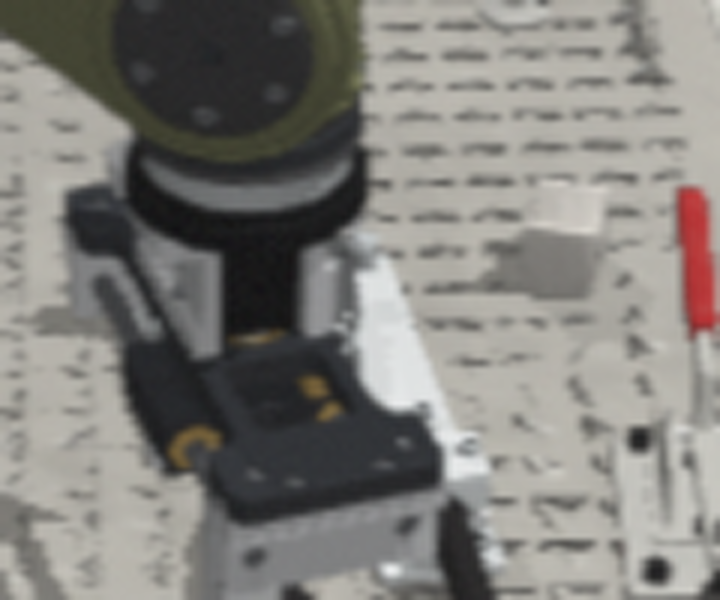

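drive_tool:
  increments:
    - [[0,0,2],[-2.6,4.5,0],0]
    - [[0,0,2],[-2.6,4.5,0],0]
    - [[0,0,2],[-2.6,4.5,0],0]
    - [[0,0,2],[-2.6,4.5,0],0]
    - [[0,0,2],[-2.6,4.5,0],0]
    - [[0,0,2],[-2.6,4.5,0],0]
    - [[0,0,2],[-2.6,4.5,0],0]
    - [[0,0,2],[-2.6,4.5,0],0]
    - [[0,0,0],[0,12,0],0]
    - [[0,0,0],[0,8,0],0]
    - [[0,0,0],[0,0,-25],0]
    - [[0,0,0],[0,0,-45],0]
    - [[0,0,0],[0,0,-45],0]
    - [[0,0,0],[0,0,-45],0]
    - [[0,0,0],[0,0,0],0]

```text
time_s: 21.68
ee_pos: [0.5386, -0.0968, 0.15]
eef_rot: [-3.135, -0.002, -1.574]
force: [0.1, -0.2, -0.7]
grip_width: 0.0009
```

Run:
```python
from h import *
ob()
snap('wrist','wrist12.png')
im=cv2.imread('pics/wrist12.png')
cv2.imwrite('pics/c19.png',cv2.resize(im[60:260,0:260],None,fx=3,fy=3,interpolation=cv2.INTER_CUBIC))
```

```text
time_s 21.675
ee_pos [ 0.5386 -0.0968  0.15  ]
eef_rot [-3.1351e+00 -1.6000e-03 -1.5742e+00]
force [ 0.0545 -0.2343 -0.7373]
grip_width 0.0009
qpos [-0.2447  0.3207  1.5788 -0.      1.2354  1.3295]
```

View pics/wrist12.png

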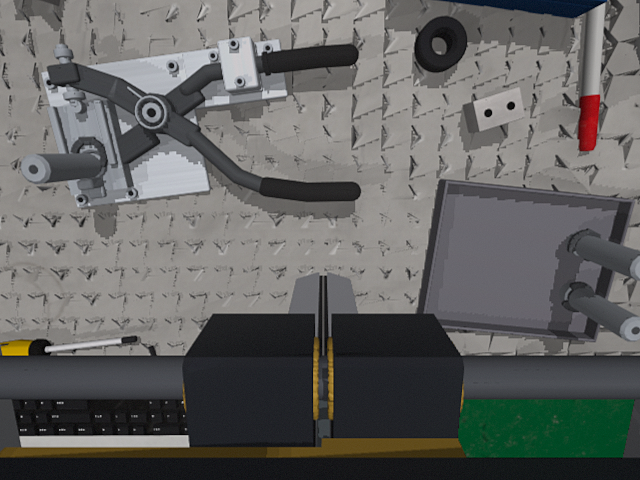

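View pics/c19.png

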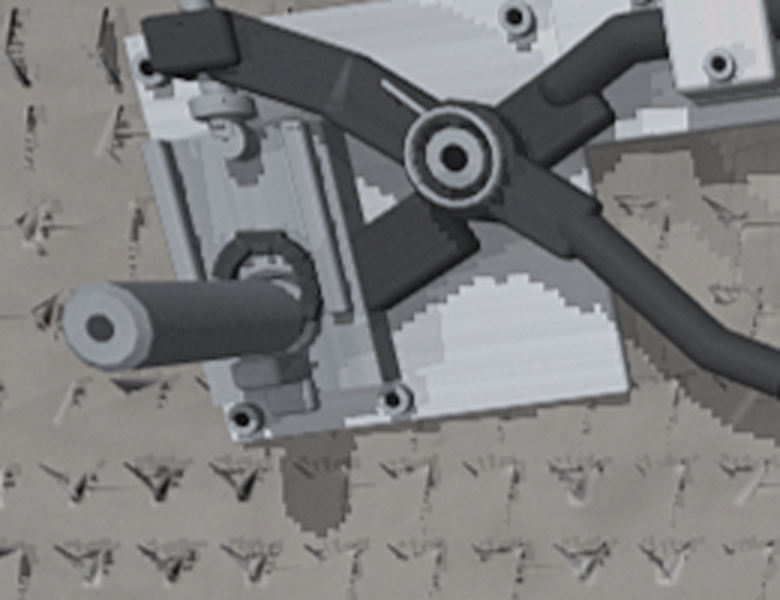

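Run:
```python
from h import *
W=cal('wrist')
im=cv2.imread('pics/wrist12.png')
cv2.imwrite('pics/c20.png',cv2.resize(im[125:200,50:125],None,fx=8,fy=8,interpolation=cv2.INTER_CUBIC))
print('clip',onz(W,(89.3,155.2),.01975),'pintop',onz(W,(33,168.5),.086),'nest px',proj(W,(.5937,.0918,.01975)))
c=np.array([.5937,.0918,.01975]); 
# outline of 28mm disc if seated
print(proj(W,c+[.014,0,0]),proj(W,c-[.014,0,0]),proj(W,c+[0,.014,0]),proj(W,c-[0,.014,0]))
```

```text
clip [0.598982   0.09147385 0.01975   ] pintop [0.59165745 0.09112526 0.086     ] nest px [ 89.79690747 161.86693985]
[ 87.3949067  144.08761116] [ 92.15125888 179.29357353] [ 72.53517464 161.91191505] [107.05874483 161.82196437]
```

View pics/c20.png

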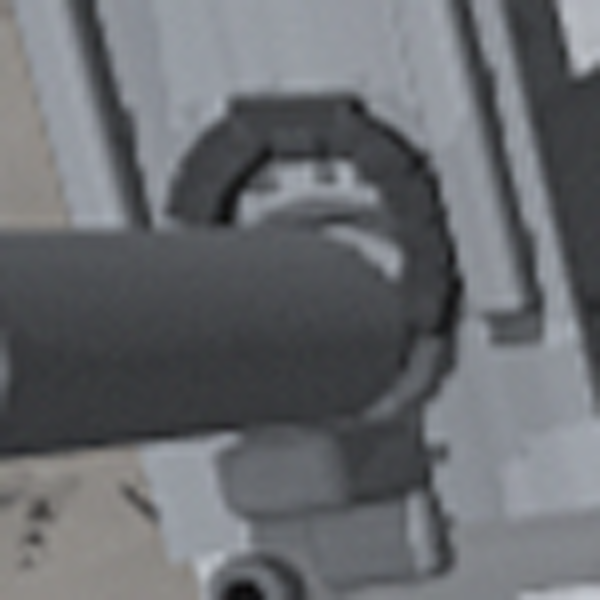

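Handle is back open, but the clip's top edge is at row 137 where a seated one would be at row 144. Its centre is about 5 mm short of the pin axis, so that force drop was not the snap. I'll push again and go further, still watching the force.

drive_tool:
  increments:
    - [[0,0,0],[0,0,30],0]
    - [[0,0,0],[0,0,45],0]
    - [[0,0,0],[0,0,45],0]
    - [[0,0,0],[0,0,30],0]
    - [[0,0,0],[0,0,12],0]
    - [[0,0,0],[0,0,0],0]
    - [[0,0,0],[0,-8,0],0]
    - [[0,0,0],[0,-6,0],0]
    - [[0,0,0],[0,-3,0],0]
    - [[0,0,0],[0,-2,0],0]

```text
time_s: 22.98
ee_pos: [0.5563, -0.0965, -0.0154]
eef_rot: [3.141, -0.0, -1.574]
force: [-3.9, -2.2, 1.3]
grip_width: 0.0001
```

drive_tool:
  increments:
    - [[0,0,-1],[1.3,-2.25,0],0]
    - [[0,0,-1],[1.3,-2.25,0],0]
    - [[0,0,-1],[1.3,-2.25,0],0]
    - [[0,0,-1],[1.3,-2.25,0],0]

```text
time_s: 23.48
ee_pos: [0.5655, -0.1015, -0.0156]
eef_rot: [3.142, -0.0, -1.503]
force: [-3.2, -1.5, 3.4]
grip_width: 0.0007
```

drive_tool:
  increments:
    - [[0,0,-1],[1.3,-2.25,0],0]
    - [[0,0,-1],[1.3,-2.25,0],0]
    - [[0,0,-1],[1.3,-2.25,0],0]
    - [[0,0,-1],[1.3,-2.25,0],0]

```text
time_s: 23.98
ee_pos: [0.575, -0.1058, -0.0155]
eef_rot: [-3.142, -0.0, -1.434]
force: [-3.9, -1.7, 3.0]
grip_width: 0.0004
```

drive_tool:
  increments:
    - [[0,0,-1],[1.3,-2.25,0],0]
    - [[0,0,-1],[1.3,-2.25,0],0]
    - [[0,0,-1],[1.3,-2.25,0],0]

```text
time_s: 24.35
ee_pos: [0.5823, -0.1086, -0.0155]
eef_rot: [-3.142, -0.0, -1.381]
force: [-4.0, -2.1, 3.0]
grip_width: 0.0002
```

drive_tool:
  increments:
    - [[0,0,-1],[1.3,-2.25,0],0]
    - [[0,0,-1],[1.3,-2.25,0],0]

```text
time_s: 24.6
ee_pos: [0.5872, -0.1102, -0.0155]
eef_rot: [-3.142, 0.0, -1.346]
force: [-3.3, -1.6, 2.6]
grip_width: 0.0004
```

drive_tool:
  increments:
    - [[0,0,-1],[1.3,-2.25,0],0]
    - [[0,0,-1],[1.3,-2.25,0],0]

```text
time_s: 24.85
ee_pos: [0.5922, -0.1117, -0.0155]
eef_rot: [3.142, -0.0, -1.311]
force: [-3.3, -1.3, 3.1]
grip_width: 0.0008
```

drive_tool:
  increments:
    - [[0,0,-0.5],[0.65,-1.12,0],0]
    - [[0,0,-0.5],[0.65,-1.12,0],0]

```text
time_s: 25.1
ee_pos: [0.5945, -0.1123, -0.0156]
eef_rot: [3.141, 0.0, -1.295]
force: [-4.9, -2.6, 3.2]
grip_width: 0.0004
```

drive_tool:
  increments:
    - [[0,0,-0.4],[0.52,-0.9,0],0]
    - [[0,0,-0.4],[0.52,-0.9,0],0]

```text
time_s: 25.35
ee_pos: [0.5963, -0.1128, -0.0156]
eef_rot: [3.141, 0.0, -1.281]
force: [-6.2, -1.1, 5.0]
grip_width: 0.0002
```

drive_tool:
  increments:
    - [[0,0,-0.4],[0.52,-0.9,0],0]
    - [[0,0,-0.4],[0.52,-0.9,0],0]

```text
time_s: 25.6
ee_pos: [0.598, -0.1132, -0.0156]
eef_rot: [3.14, 0.001, -1.267]
force: [-9.6, -1.4, 6.1]
grip_width: 0.0002
```

drive_tool:
  increments:
    - [[0,0,-0.2],[0.26,-0.45,0],0]

```text
time_s: 25.72
ee_pos: [0.5984, -0.1133, -0.0156]
eef_rot: [3.14, 0.001, -1.263]
force: [-10.2, -0.6, 6.9]
grip_width: 0.0006
```

drive_tool:
  increments:
    - [[0,0,-0.2],[0.26,-0.45,0],0]

```text
time_s: 25.85
ee_pos: [0.5988, -0.1134, -0.0156]
eef_rot: [3.14, 0.001, -1.26]
force: [-10.2, -0.9, 7.5]
grip_width: 0.0002
```

drive_tool:
  increments:
    - [[0,0,-0.2],[0.26,-0.45,0],0]

```text
time_s: 25.98
ee_pos: [0.5993, -0.1135, -0.0156]
eef_rot: [3.14, 0.001, -1.256]
force: [-10.8, -0.7, 6.6]
grip_width: 0.0007
```

drive_tool:
  increments:
    - [[0,0,-0.2],[0.26,-0.45,0],0]

```text
time_s: 26.1
ee_pos: [0.5997, -0.1136, -0.0157]
eef_rot: [3.139, 0.001, -1.253]
force: [-11.1, -0.7, 7.4]
grip_width: 0.0005
```

drive_tool:
  increments:
    - [[0,0,-0.2],[0.26,-0.45,0],0]

```text
time_s: 26.22
ee_pos: [0.6001, -0.1137, -0.0156]
eef_rot: [3.139, 0.001, -1.249]
force: [-11.1, -0.8, 7.9]
grip_width: 0.0005
```

drive_tool:
  increments:
    - [[0,0,-0.2],[0.26,-0.45,0],0]

```text
time_s: 26.35
ee_pos: [0.6006, -0.1138, -0.0156]
eef_rot: [3.139, 0.001, -1.246]
force: [-7.0, -3.5, 5.4]
grip_width: 0.0007
```

drive_tool:
  increments:
    - [[0,0,0],[0,0,0],0]

```text
time_s: 26.48
ee_pos: [0.6015, -0.114, -0.0156]
eef_rot: [3.141, 0.0, -1.246]
force: [-4.3, -2.1, 2.3]
grip_width: 0.0005
```

drive_tool:
  increments:
    - [[0,0,-0.2],[0.26,-0.45,0],0]

```text
time_s: 26.6
ee_pos: [0.6021, -0.1141, -0.0156]
eef_rot: [3.142, -0.0, -1.242]
force: [-3.9, -1.8, 3.1]
grip_width: 0.0002
```

A clear snap this time: 11.1 N fell to 4 N. I'll stop here, let the handle back and look.

drive_tool:
  increments:
    - [[0,0,2],[-2.6,4.5,0],0]
    - [[0,0,2],[-2.6,4.5,0],0]
    - [[0,0,2],[-2.6,4.5,0],0]
    - [[0,0,2],[-2.6,4.5,0],0]
    - [[0,0,2],[-2.6,4.5,0],0]
    - [[0,0,2],[-2.6,4.5,0],0]
    - [[0,0,2],[-2.6,4.5,0],0]
    - [[0,0,2],[-2.6,4.5,0],0]
    - [[0,0,3],[-3,6,0],0]
    - [[0,0,0],[0,12,0],0]
    - [[0,0,0],[0,6,0],0]
    - [[0,0,0],[0,0,-25],0]
    - [[0,0,0],[0,0,-45],0]
    - [[0,0,0],[0,0,-45],0]
    - [[0,0,0],[0,0,-50],0]
    - [[0,0,0],[0,0,0],0]

```text
time_s: 28.6
ee_pos: [0.5401, -0.0989, 0.1533]
eef_rot: [-3.135, -0.002, -1.574]
force: [-0.4, 0.7, -0.6]
grip_width: 0.0004
```

Run:
```python
from h import *
ob()
W=cal('wrist')
snap('wrist','wrist13.png')
im=cv2.imread('pics/wrist13.png')
cv2.imwrite('pics/c21.png',cv2.resize(im[115:215,30:130],None,fx=6,fy=6,interpolation=cv2.INTER_CUBIC))
c=np.array([.5937,.0918,.01975])
for d in([.014,0,0],[-.014,0,0],[0,.014,0],[0,-.014,0],[0,0,0]): print(((proj(W,c+d)-[30,115])*6).round())
```

```text
time_s 28.6
ee_pos [ 0.5401 -0.0989  0.1533]
eef_rot [-3.1346e+00 -1.8000e-03 -1.5740e+00]
force [-0.371   0.7242 -0.5799]
grip_width 0.0004
qpos [-2.4780e-01  3.2130e-01  1.5699e+00 -1.0000e-04  1.2432e+00  1.3262e+00]
[354. 198.]
[381. 405.]
[266. 303.]
[469. 302.]
[367. 302.]
```

View pics/c21.png

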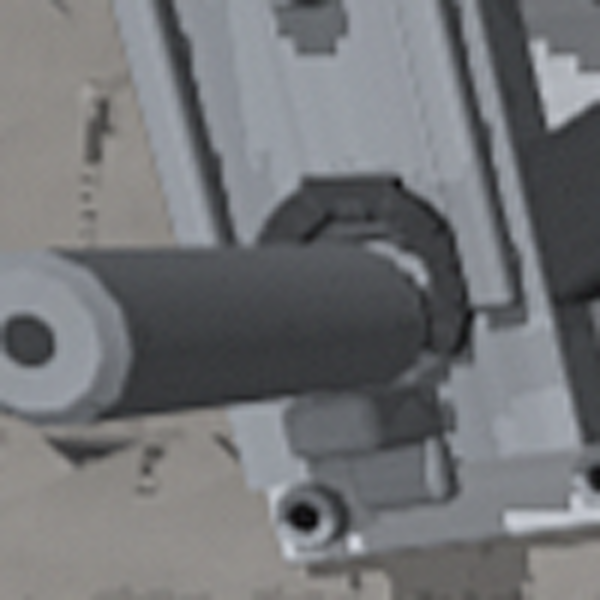

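View pics/wrist13.png

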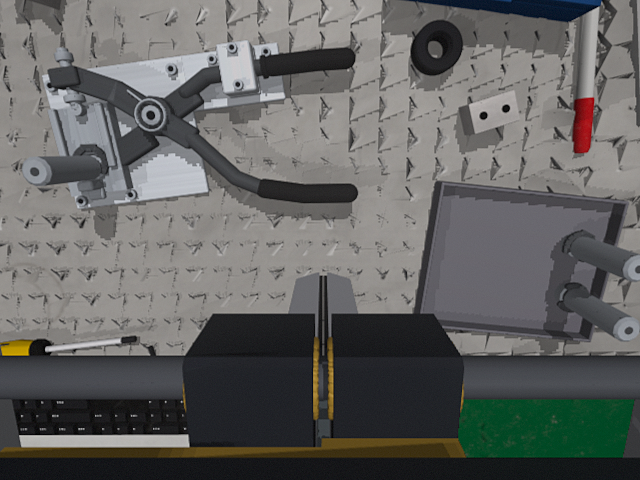

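Run:
```python
from h import *
import pickle
W4,p=pickle.load(open('w4.pkl','rb')); W=cal('wrist')
f4=lambda x,y:onz(W4,(310+(x+.5)/6-.5,40+(y+.5)/5.7-.5),.0213)[:2]
f13=lambda x,y:onz(W,(30+(x+.5)/6-.5,115+(y+.5)/6-.5),.0213)[:2]
print('w4 top,left,right',f4(283,28),f4(185,140),f4(398,130),'arm ends',f4(240,235),f4(365,217))
print('nest w4',f4(305,307))
print('w13 top',f13(350,178),'right',f13(472,310),'armend',f13(440,395))
im=cv2.imread('pics/wrist13.png')
cv2.imwrite('pics/c22.png',cv2.resize(im[215:345,540:640],None,fx=6,fy=4.5,interpolation=cv2.INTER_CUBIC))
# pin base/nest features: BL, BR screws both views
print(onz(W,(30+305/6,115+517/6),.003), onz(W,(133,191.5),.003))
```

```text
w4 top,left,right [0.62865574 0.09563179] [0.61461501 0.10808151] [0.61585465 0.08047959] arm ends [0.60244871 0.10076423] [0.60475355 0.08445698]
nest w4 [0.59307472 0.09205327]
w13 top [0.60905264 0.09020943] right [0.59156828 0.07601972] armend [0.58011051 0.08186329]
[0.56065936 0.11367954 0.003     ] [0.56903235 0.06684589 0.003     ]
```

View pics/c22.png

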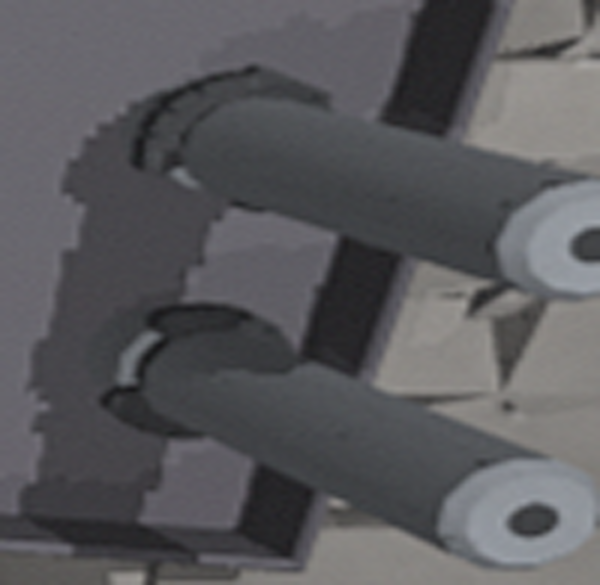

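Against the nest at x≈0.5935 m, the clip's far edge gives a centre of about 0.595 m, having travelled ~20 mm. That's within measurement error of seated. Next I'll regrasp the pin, deeper this time given the true fingertip position, and check again once it's lifted.

drive_tool:
  increments:
    - [[0,0,-9],[0,0,0],0.2]
    - [[0,0,-9],[0,0,0],0.45]
    - [[0,0,-9],[0,0,0],0.45]
    - [[0,0,-9],[0,0,0],0.45]
    - [[0,0,-9.2],[0,0,0],0.45]
    - [[0,0,0],[-20,-36,0],0.45]
    - [[0,0,0],[-24,-44,0],0.45]
    - [[0,0,0],[-24,-44,0],0.45]
    - [[0,0,0],[-20,-36,0],0.45]
    - [[0,0,0],[-9,-15,0],0.45]
    - [[0,0,0],[0,0,0],0.45]

```text
time_s: 30.02
ee_pos: [0.5934, 0.0941, 0.1483]
eef_rot: [3.14, 0.001, -0.784]
force: [-0.1, -0.3, 0.1]
grip_width: 0.0423
```

Run:
```python
from h import *
ob()
W=cal('wrist')
snap('wrist','wrist14.png')
im=cv2.imread('pics/wrist14.png')
cv2.imwrite('pics/c23.png',cv2.resize(im[190:320,240:420],None,fx=4.4,fy=4.4,interpolation=cv2.INTER_CUBIC))
```

```text
time_s 30.025
ee_pos [0.5934 0.0941 0.1483]
eef_rot [ 3.1402e+00  9.0000e-04 -7.8430e-01]
force [-0.0884 -0.3031  0.1291]
grip_width 0.0423
qpos [ 9.6400e-02  4.4420e-01  1.4122e+00 -1.0000e-04  1.2869e+00  8.8070e-01]
```

View pics/c23.png

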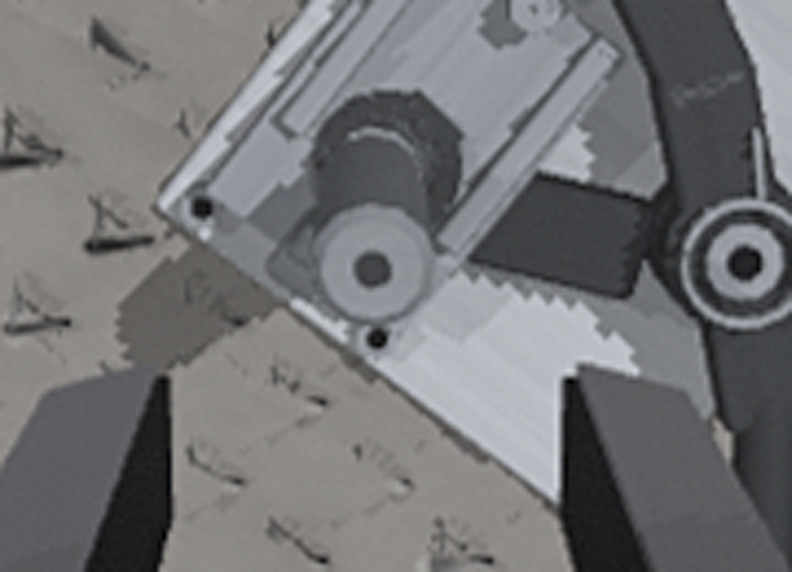

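drive_tool:
  increments:
    - [[0,0,0],[2,-1,20],0.45]
    - [[0,0,0],[0,0,40],0.45]
    - [[0,0,0],[0,0,35],0.45]
    - [[0,0,0],[0,0,20],0.45]
    - [[0,0,0],[0,0,9],0.45]
    - [[0,0,0],[0,0,4],0.45]
    - [[0,0,0],[0,0,0],0.45]

```text
time_s: 30.95
ee_pos: [0.5961, 0.0929, 0.022]
eef_rot: [-3.141, -0.0, -0.786]
force: [0.8, 0.8, 0.2]
grip_width: 0.0424
```

drive_tool:
  increments:
    - [[0,0,0],[0,0,0],0.3]
    - [[0,0,0],[0,0,0],0.15]
    - [[0,0,0],[0,0,0],0.1]
    - [[0,0,0],[0,0,0],0.1]
    - [[0,0,0],[0,0,0],0.1]
    - [[0,0,0],[0,0,0],0.1]
  squeeze: 30

```text
time_s: 31.7
ee_pos: [0.5959, 0.0936, 0.0217]
eef_rot: [-3.141, 0.0, -0.785]
force: [-3.5, 3.5, 6.3]
grip_width: 0.0195
```

drive_tool:
  increments:
    - [[0,0,0],[0,0,-3],0.1]
    - [[0,0,0],[0,0,-3],0.1]
    - [[0,0,0],[0,0,-3],0.1]

```text
time_s: 32.08
ee_pos: [0.5957, 0.0933, 0.0303]
eef_rot: [3.141, 0.0, -0.785]
force: [0.3, 3.2, -3.3]
grip_width: 0.0198
```

drive_tool:
  increments:
    - [[0,0,0],[0,0,-4],0.1]
    - [[0,0,0],[0,0,-6],0.1]
    - [[0,0,0],[0,0,-20],0.1]
    - [[0,0,0],[0,0,-30],0.1]
    - [[0,0,0],[0,0,-40],0.1]
    - [[0,0,0],[0,0,-20],0.1]
    - [[0,0,0],[0,0,0],0.1]
    - [[0,0,0],[0,0,0],0.1]

```text
time_s: 33.08
ee_pos: [0.5955, 0.0931, 0.1494]
eef_rot: [3.14, 0.001, -0.785]
force: [-0.3, 0.5, -2.1]
grip_width: 0.0198
```

Run:
```python
from h import *
ob()
snap('wrist','wrist15.png'); snap('side','side15.png'); snap('scene','scene15.png')
im=cv2.imread('pics/wrist15.png')
cv2.imwrite('pics/c24.png',cv2.resize(im[190:320,240:420],None,fx=4.4,fy=4.4,interpolation=cv2.INTER_CUBIC))
im=cv2.imread('pics/side15.png')
cv2.imwrite('pics/c25.png',cv2.resize(im[100:240,280:420],None,fx=5,fy=4.2,interpolation=cv2.INTER_CUBIC))
```

```text
time_s 33.075
ee_pos [0.5955 0.0931 0.1494]
eef_rot [ 3.1404e+00  8.0000e-04 -7.8550e-01]
force [-0.3113  0.4775 -2.1447]
grip_width 0.0198
qpos [ 9.4400e-02  4.4730e-01  1.4051e+00 -2.0000e-04  1.2906e+00  8.7990e-01]
```

View pics/c24.png

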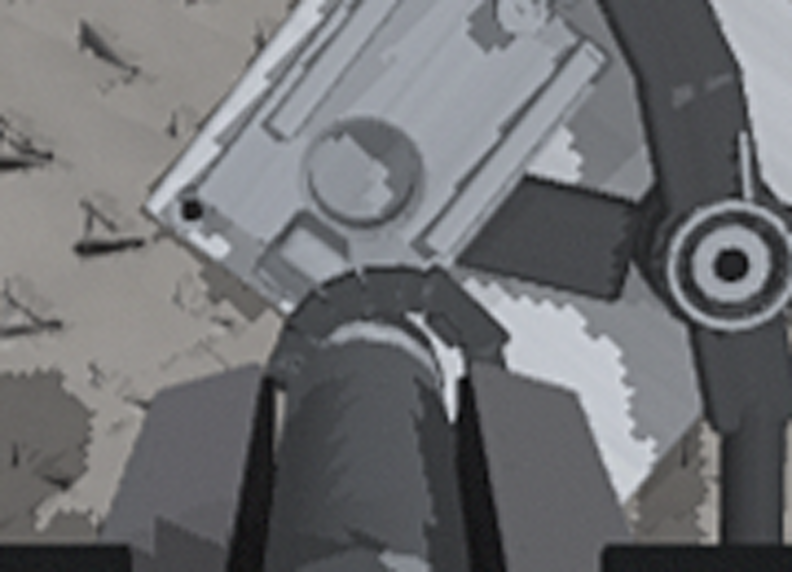

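View pics/c25.png

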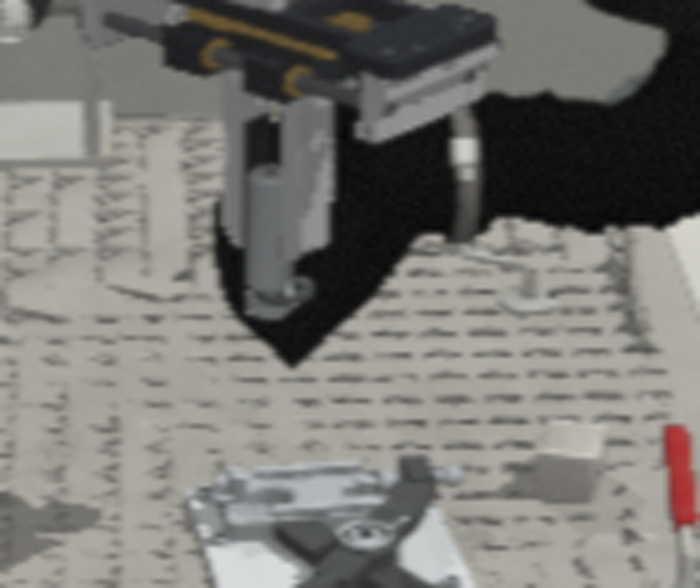

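Run:
```python
from h import *
im=cv2.imread('pics/side15.png')
a=cv2.resize(im[130:180,315:355],None,fx=10,fy=10,interpolation=cv2.INTER_CUBIC)
im=cv2.imread('pics/scene15.png')
D=cal('scene'); u=proj(D,(.594,.092,.11)); print(u); x,y=int(u[0]),int(u[1])
b=cv2.resize(im[y-25:y+25,x-20:x+20],None,fx=10,fy=10,interpolation=cv2.INTER_CUBIC)
cv2.imwrite('pics/c26.png',np.clip(np.hstack([a,b]).astype(float)*1.6,0,255).astype(np.uint8))
```

```text
[300.44186879 196.73572353]
```

View pics/c26.png

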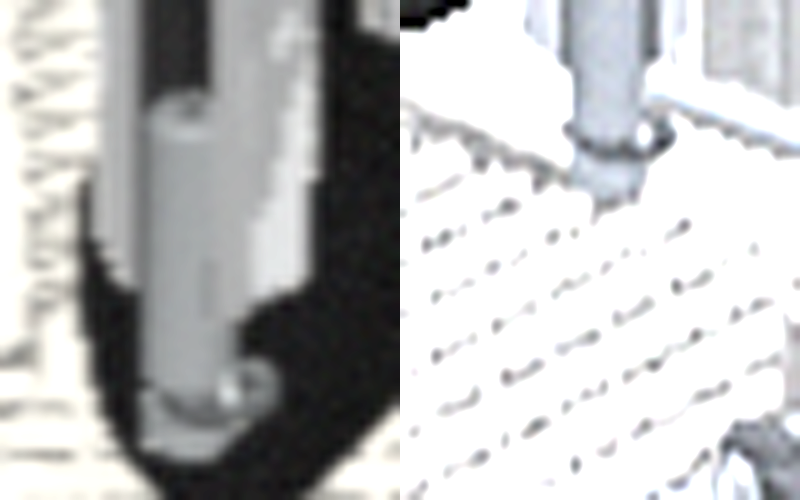

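```bash
cat > fit.py <<'E'
from h import *
from scipy.optimize import least_squares
W=cal('wrist'); p=ctrl.get_obs()['ee_pos']
f=lambda x,y,z:onz(W,(240+(x+.5)/4.4-.5,190+(y+.5)/4.4-.5),z)[:2]
for z in(.145,.149,.153):
    P=np.array([f(x,y,z) for x,y in((276,370),(282,340),(300,312),(325,288),(352,272),(390,266),(432,268),(470,300),(508,338))])
    r=least_squares(lambda c:np.hypot(*(P-c).T)-.014,P.mean(0)); r2=least_squares(lambda c:np.hypot(*(P-c[:2]).T)-c[2],[*P.mean(0),.014])
    print(z,'fixedR',r.x.round(4),(r.fun*1e3).round(1),'freeR',r2.x.round(4))
# pin axis at shaft: edges at row 400 & 480 of crop
print('tcp',p)
for z in(.16,.18,.2): print(z,proj(W,(p[0],p[1],z)),'shaft px mid', )
E
python3 fit.py
```

```text
0.145 fixedR [0.5977 0.0904] [ 0.4  0.3 -0.1 -0.2  0.  -0.1  0.4 -0.6  0.8] freeR [0.5973 0.0898 0.0146]
0.149 fixedR [0.5984 0.0911] [ 0.2  0.2 -0.1 -0.1  0.1 -0.1  0.4 -0.7  0.6] freeR [0.5982 0.0908 0.0143]
0.153 fixedR [0.5991 0.0918] [-0.   0.1 -0.1 -0.1  0.1 -0.   0.4 -0.7  0.4] freeR [0.5991 0.0918 0.014 ]
tcp [0.59547847 0.09320487 0.14932447]
0.16 [322.29569527 283.42019141] shaft px mid
0.18 [322.18249637 298.19881473] shaft px mid
0.2 [322.04190696 316.55339275] shaft px mid
```

View pics/wrist15.png

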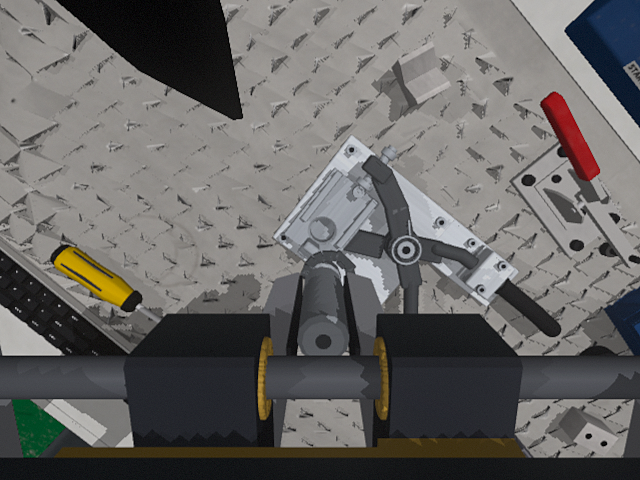

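Run:
```python
from h import *
W=cal('wrist')
for z in(.2087,.2137,.2187): print(z,onz(W,(323,341),z).round(4))
# dump where clip edges would be for seated clip centered on camera-pin axis
c=np.array([.5945,.0925])
f=lambda q:((q-[240,190]+.5)*4.4-.5).round()
for z in(.144,.149):
  for a in range(-90,200,30):
    q=np.array([*(c+.014*np.array([np.cos(np.radians(a)),np.sin(np.radians(a))])),z]); print(z,a,f(proj(W,q)))
S=cal('scene');D=cal('side')
for n,C in(('scene',S),('side',D)):
  for q in((.5945,.0925,.17),(.5945,.0925,.149),(.5985,.0915,.149)): print(n,q,proj(C,q).round(1))
```

```text
0.2087 [0.5913 0.0885 0.2087]
0.2137 [0.5932 0.0903 0.2137]
0.2187 [0.595  0.0922 0.2187]
0.144 -90 [442. 454.]
0.144 -60 [472. 406.]
0.144 -30 [473. 350.]
0.144 0 [444. 301.]
0.144 30 [392. 273.]
0.144 60 [333. 273.]
0.144 90 [282. 301.]
0.144 120 [253. 350.]
0.144 150 [253. 406.]
0.144 180 [283. 454.]
0.149 -90 [444. 469.]
0.149 -60 [474. 420.]
0.149 -30 [475. 363.]
0.149 0 [445. 313.]
0.149 30 [393. 283.]
0.149 60 [332. 283.]
0.149 90 [280. 313.]
0.149 120 [250. 363.]
0.149 150 [251. 420.]
0.149 180 [281. 468.]
scene (0.5945, 0.0925, 0.17) [300.1 175.1]
scene (0.5945, 0.0925, 0.149) [300.2 182.7]
scene (0.5985, 0.0915, 0.149) [301.6 182.3]
side (0.5945, 0.0925, 0.17) [333.6 158.6]
side (0.5945, 0.0925, 0.149) [333.5 167.2]
side (0.5985, 0.0915, 0.149) [335.4 167.4]
```

All three views put the clip about 3–4 mm off the pin's axis on the slide side, so it is gripping the pin but not seated. I still hold the pin in its original orientation. I'll put it back in the nest and press again.

drive_tool:
  increments:
    - [[0,0,0],[0,0,25],0.1]
    - [[0,0,0],[0,0,40],0.1]
    - [[0,0,0],[0,0,30],0.1]
    - [[0,0,0],[0,0,10],0.1]
    - [[0,0,0],[0,0,6],0.1]
    - [[0,0,0],[0,0,0],0.1]

```text
time_s: 33.98
ee_pos: [0.596, 0.0933, 0.0399]
eef_rot: [-3.141, -0.0, -0.785]
force: [0.1, -0.6, -0.2]
grip_width: 0.0197
```

drive_tool:
  increments:
    - [[0,0,0],[0,0,3],0.1]
    - [[0,0,0],[0,0,2],0.1]
    - [[0,0,0],[0,0,2],0.1]

```text
time_s: 34.35
ee_pos: [0.596, 0.0933, 0.0325]
eef_rot: [-3.141, -0.0, -0.785]
force: [0.9, -1.0, -1.6]
grip_width: 0.0193
```

drive_tool:
  increments:
    - [[0,0,0],[0,0,2],0.1]
    - [[0,0,0],[0,0,2],0.1]

```text
time_s: 34.6
ee_pos: [0.5959, 0.0935, 0.0284]
eef_rot: [-3.141, 0.0, -0.785]
force: [-0.6, 2.7, 0.2]
grip_width: 0.0198
```

drive_tool:
  increments:
    - [[0,0,0],[0,0,2],0.1]
    - [[0,0,0],[0,0,2],0.1]

```text
time_s: 34.85
ee_pos: [0.5959, 0.0935, 0.0244]
eef_rot: [-3.141, 0.0, -0.785]
force: [-1.8, 4.5, 0.6]
grip_width: 0.0196
```

drive_tool:
  increments:
    - [[0,0,0],[0,0,1.5],0.1]
    - [[0,0,0],[0,0,1],0.1]

```text
time_s: 35.1
ee_pos: [0.5959, 0.0935, 0.0219]
eef_rot: [-3.141, 0.0, -0.785]
force: [-2.0, 4.6, 2.1]
grip_width: 0.0196
```

drive_tool:
  increments:
    - [[0,0,0],[0,0,0.5],0.1]
    - [[0,0,0],[0,0,0.5],0.1]

```text
time_s: 35.35
ee_pos: [0.5961, 0.0936, 0.0217]
eef_rot: [-3.141, -0.0, -0.785]
force: [-5.3, 4.1, 11.2]
grip_width: 0.0195
```

drive_tool:
  increments:
    - [[0,0,0],[0,0,0],0.3]
    - [[0,0,0],[0,0,0],0.45]
    - [[0,0,0],[0,0,0],0.45]
    - [[0,0,0],[0,0,-6],0.45]
    - [[0,0,0],[0,0,-35],0.45]
    - [[0,0,0],[0,0,-45],0.45]
    - [[0,0,0],[0,0,-40],0.45]
    - [[0,0,0],[12,20,0],0.3]
    - [[0,0,0],[25,45,0],0]
    - [[0,0,0],[25,45,0],0]
    - [[0,0,0],[25,45,0],0]
    - [[0,0,9],[10,20,0],0]
    - [[0,0,9],[0,0,0],0]
    - [[0,0,9],[0,0,0],0]
    - [[0,0,9],[0,0,0],0]
    - [[0,0,9],[0,0,0],0]
    - [[0,0,0],[0,0,0],0]

```text
time_s: 37.48
ee_pos: [0.5402, -0.0995, 0.1463]
eef_rot: [3.141, 0.0, -1.57]
force: [0.6, 0.3, -0.3]
grip_width: 0.0007
```

Run:
```python
from h import *
ob()
W=cal('wrist')
snap('wrist','wrist16.png')
im=cv2.imread('pics/wrist16.png')
c=np.array([.5937,.0918,.01975]); u=proj(W,c); print(u); x,y=max(50,int(u[0])),int(u[1])
cv2.imwrite('pics/c27.png',cv2.resize(im[y-50:y+50,x-50:x+50],None,fx=6,fy=6,interpolation=cv2.INTER_CUBIC))
f=lambda q:(q-[x-50,y-50]+.5)*6-.5
for d in([.014,0,0.0015],[-.014,0,0],[0,.014,0],[0,-.014,0],[0,0,0]): print(f(proj(W,c+d)).round())
```

```text
time_s 37.475
ee_pos [ 0.5402 -0.0995  0.1463]
eef_rot [ 3.1406e+00  1.0000e-04 -1.5703e+00]
force [ 0.6285  0.2505 -0.2624]
grip_width 0.0007
qpos [-2.4870e-01  3.3340e-01  1.5707e+00 -1.0000e-04  1.2385e+00  1.3216e+00]
[ 85.89095689 163.55936789]
[287. 199.]
[322. 411.]
[204. 306.]
[412. 306.]
[308. 306.]
```

View pics/c27.png

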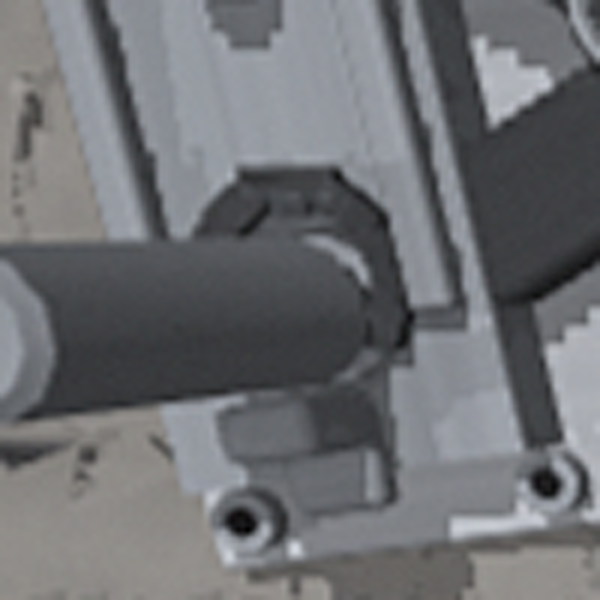

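drive_tool:
  increments:
    - [[0,0,0],[-2,0,30],0]
    - [[0,0,0],[0,0,45],0]
    - [[0,0,0],[0,0,45],0]
    - [[0,0,0],[0,0,30],0]
    - [[0,0,0],[0,0,9],0]
    - [[0,0,0],[0,0,0],0]
    - [[0,0,0],[0,-7,0],0]
    - [[0,0,0],[0,-5,0],0]
    - [[0,0,0],[0,-3,0],0]
    - [[0,0,0],[0,-2,0],0]

```text
time_s: 38.78
ee_pos: [0.5577, -0.0972, -0.012]
eef_rot: [3.141, -0.0, -1.571]
force: [-3.7, -2.3, 1.5]
grip_width: 0.0003
```

drive_tool:
  increments:
    - [[0,0,-1],[1.3,-2.25,0],0]
    - [[0,0,-1],[1.3,-2.25,0],0]
    - [[0,0,-1],[1.3,-2.25,0],0]
    - [[0,0,-1],[1.3,-2.25,0],0]
    - [[0,0,-1],[1.3,-2.25,0],0]
    - [[0,0,-1],[1.3,-2.25,0],0]
    - [[0,0,-1],[1.3,-2.25,0],0]
    - [[0,0,-1],[1.3,-2.25,0],0]
    - [[0,0,-1],[1.3,-2.25,0],0]
    - [[0,0,-1],[1.3,-2.25,0],0]
    - [[0,0,-1],[1.3,-2.25,0],0]
    - [[0,0,-1],[1.3,-2.25,0],0]

```text
time_s: 40.28
ee_pos: [0.5862, -0.11, -0.0121]
eef_rot: [3.142, 0.0, -1.36]
force: [-2.8, 1.5, 1.4]
grip_width: 0.0004
```

drive_tool:
  increments:
    - [[0,0,-1],[1.3,-2.25,0],0]
    - [[0,0,-1],[1.3,-2.25,0],0]
    - [[0,0,-1],[1.3,-2.25,0],0]

```text
time_s: 40.65
ee_pos: [0.5936, -0.1122, -0.0121]
eef_rot: [3.141, 0.0, -1.308]
force: [-3.0, 1.1, 1.0]
grip_width: 0.0007
```

drive_tool:
  increments:
    - [[0,0,-0.5],[0.65,-1.12,0],0]
    - [[0,0,-0.5],[0.65,-1.12,0],0]

```text
time_s: 40.9
ee_pos: [0.596, -0.1129, -0.0121]
eef_rot: [3.141, 0.0, -1.291]
force: [-2.9, 0.7, 0.3]
grip_width: 0.0005
```

drive_tool:
  increments:
    - [[0,0,-0.5],[0.65,-1.12,0],0]
    - [[0,0,-0.5],[0.65,-1.12,0],0]

```text
time_s: 41.15
ee_pos: [0.5985, -0.1135, -0.0121]
eef_rot: [3.141, 0.0, -1.274]
force: [-3.2, 2.2, -0.1]
grip_width: 0.0007
```

drive_tool:
  increments:
    - [[0,0,-0.5],[0.65,-1.12,0],0]
    - [[0,0,-0.3],[0.39,-0.68,0],0]

```text
time_s: 41.4
ee_pos: [0.6006, -0.114, -0.0121]
eef_rot: [3.142, 0.0, -1.26]
force: [-2.4, 1.1, 0.0]
grip_width: 0.0003
```

drive_tool:
  increments:
    - [[0,0,-0.4],[0.52,-0.9,0],0]
    - [[0,0,-0.3],[0.39,-0.68,0],0]

```text
time_s: 41.65
ee_pos: [0.6023, -0.1144, -0.0121]
eef_rot: [3.141, 0.0, -1.248]
force: [-4.0, 1.5, 0.2]
grip_width: 0.0007
```

drive_tool:
  increments:
    - [[0,0,-0.3],[0.39,-0.68,0],0]
    - [[0,0,-0.3],[0.39,-0.68,0],0]

```text
time_s: 41.9
ee_pos: [0.6038, -0.1147, -0.0121]
eef_rot: [3.141, 0.0, -1.237]
force: [-4.5, 1.6, 0.3]
grip_width: 0.0006
```

drive_tool:
  increments:
    - [[0,0,-0.2],[0.26,-0.45,0],0]
    - [[0,0,-0.2],[0.26,-0.45,0],0]

```text
time_s: 42.15
ee_pos: [0.6047, -0.1148, -0.0121]
eef_rot: [3.141, 0.0, -1.23]
force: [-5.6, 1.6, 1.3]
grip_width: 0.0004
```

drive_tool:
  increments:
    - [[0,0,-0.2],[0.26,-0.45,0],0]
    - [[0,0,-0.2],[0.26,-0.45,0],0]

```text
time_s: 42.4
ee_pos: [0.6057, -0.115, -0.0121]
eef_rot: [3.141, 0.0, -1.223]
force: [-5.2, 0.9, 1.7]
grip_width: 0.0003
```

drive_tool:
  increments:
    - [[0,0,-0.2],[0.26,-0.45,0],0]
    - [[0,0,-0.2],[0.26,-0.45,0],0]

```text
time_s: 42.65
ee_pos: [0.6068, -0.1152, -0.0121]
eef_rot: [3.141, 0.0, -1.216]
force: [-5.4, 2.4, 0.7]
grip_width: 0.0006
```

drive_tool:
  increments:
    - [[0,0,-0.2],[0.26,-0.45,0],0]
    - [[0,0,-0.2],[0.26,-0.45,0],0]

```text
time_s: 42.9
ee_pos: [0.6079, -0.1154, -0.0121]
eef_rot: [3.141, 0.0, -1.209]
force: [-4.5, 1.5, 0.5]
grip_width: 0.0003
```

drive_tool:
  increments:
    - [[0,0,-0.2],[0.26,-0.45,0],0]
    - [[0,0,-0.2],[0.26,-0.45,0],0]

```text
time_s: 43.15
ee_pos: [0.6091, -0.1156, -0.0121]
eef_rot: [-3.141, -0.0, -1.202]
force: [-4.1, 1.1, -0.4]
grip_width: 0.0004
```

drive_tool:
  increments:
    - [[0,0,-0.2],[0.26,-0.45,0],0]

```text
time_s: 43.28
ee_pos: [0.6095, -0.1157, -0.0121]
eef_rot: [3.142, 0.0, -1.199]
force: [-3.6, 0.8, 1.4]
grip_width: 0.0003
```

drive_tool:
  increments:
    - [[0,0,-0.2],[0.26,-0.45,0],0]
    - [[0,0,-0.2],[0.26,-0.45,0],0]

```text
time_s: 43.52
ee_pos: [0.6106, -0.1159, -0.012]
eef_rot: [-3.141, -0.0, -1.192]
force: [-3.3, 0.2, 0.2]
grip_width: 0.0002
```

drive_tool:
  increments:
    - [[0,0,-0.2],[0.26,-0.45,0],0]
    - [[0,0,-0.2],[0.26,-0.45,0],0]

```text
time_s: 43.78
ee_pos: [0.6116, -0.116, -0.0121]
eef_rot: [-3.142, -0.0, -1.185]
force: [-3.2, 1.5, 0.5]
grip_width: 0.0008
```

Force settled to ~3.2 N, close to the bare spring. I'll stop and look.

drive_tool:
  increments:
    - [[0,0,2.4],[-3.1,5.4,0],0]
    - [[0,0,2.4],[-3.1,5.4,0],0]
    - [[0,0,2.4],[-3.1,5.4,0],0]
    - [[0,0,2.4],[-3.1,5.4,0],0]
    - [[0,0,2.4],[-3.1,5.4,0],0]
    - [[0,0,2.4],[-3.1,5.4,0],0]
    - [[0,0,2.4],[-3.1,5.4,0],0]
    - [[0,0,2.4],[-3.1,5.4,0],0]
    - [[0,0,2.9],[-3.5,6,0],0]
    - [[0,0,0],[0,12,0],0]
    - [[0,0,0],[0,7,0],0]
    - [[0,0,0],[0,0,-25],0]
    - [[0,0,0],[0,0,-45],0]
    - [[0,0,0],[0,0,-45],0]
    - [[0,0,0],[0,0,-45],0]
    - [[0,0,0],[0,0,0],0]

```text
time_s: 45.78
ee_pos: [0.5402, -0.0996, 0.1515]
eef_rot: [-3.135, -0.002, -1.57]
force: [0.5, 0.5, -0.2]
grip_width: 0.0004
```

Run:
```python
from h import *
ob()
W=cal('wrist')
snap('wrist','wrist17.png')
im=cv2.imread('pics/wrist17.png')
c=np.array([.5937,.0918,.01975]); u=proj(W,c); print(u); x,y=max(50,int(u[0])),int(u[1])
cv2.imwrite('pics/c28.png',cv2.resize(im[y-50:y+50,x-50:x+50],None,fx=6,fy=6,interpolation=cv2.INTER_CUBIC))
f=lambda q:(q-[x-50,y-50]+.5)*6-.5
for d in([.014,0,0.0015],[-.014,0,0],[0,.014,0],[0,-.014,0],[0,0,0]): print(f(proj(W,c+d)).round())
```

```text
time_s 45.775
ee_pos [ 0.5402 -0.0996  0.1515]
eef_rot [-3.1350e+00 -1.7000e-03 -1.5702e+00]
force [ 0.5472  0.5387 -0.1668]
grip_width 0.0004
qpos [-2.4890e-01  3.2370e-01  1.5711e+00 -1.0000e-04  1.2400e+00  1.3213e+00]
[ 89.36523806 164.59750044]
[285. 201.]
[318. 409.]
[202. 306.]
[407. 306.]
[305. 306.]
```

View pics/c28.png

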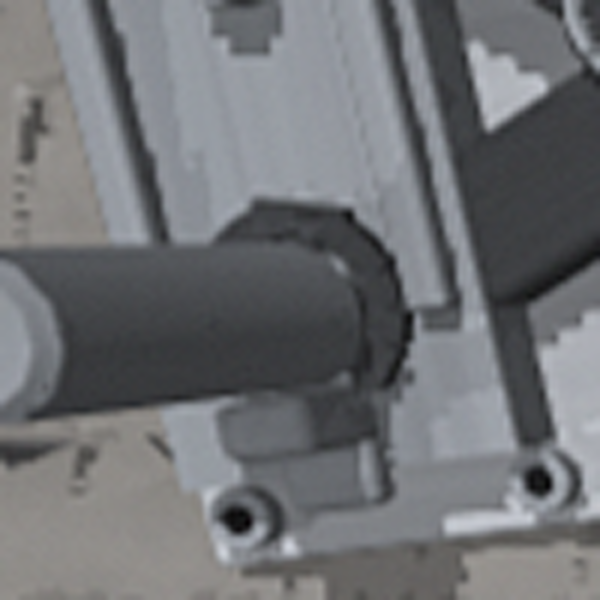

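Now the clip's far edge is at row 200 of the crop, against 201 expected: seated, concentric with the pin. Next I'll measure the tray and the finished pins.

View pics/wrist17.png

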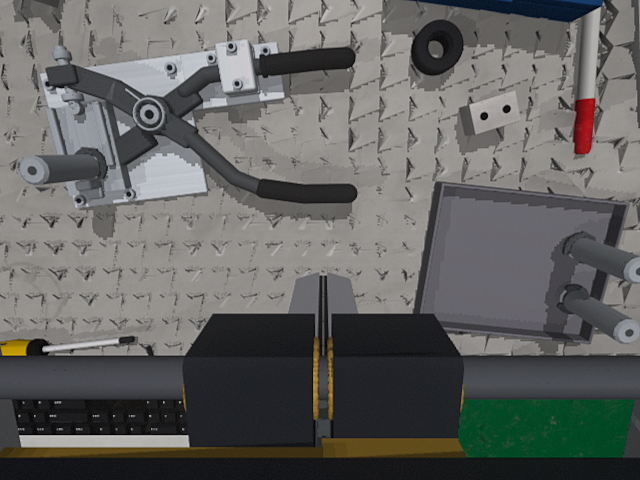

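Run:
```python
from h import *
W=cal('wrist'); D=cal('side')
c=lambda x,y:(240+(x+.5)/5-.5,290+(y+.5)/5-.5)
print('side: done0 top',onz(D,c(181,183),.088),'done1',onz(D,c(321,177),.088))
for u in((133,62),(470,75),(445,395),(62,385)): print('rim',onz(D,c(*u),.022).round(4))
```

```text
side: done0 top [ 0.47960053 -0.32154109  0.088     ] done1 [ 0.52557574 -0.32047581  0.088     ]
rim [ 0.4541 -0.1901  0.022 ]
rim [ 0.5807 -0.202   0.022 ]
rim [ 0.5648 -0.3568  0.022 ]
rim [ 0.4373 -0.3479  0.022 ]
```

drive_tool:
  increments:
    - [[0,0,-9],[0,0,0],0.2]
    - [[0,0,-9],[0,0,0],0.45]
    - [[0,0,-9],[0,0,0],0.45]
    - [[0,0,-9],[0,0,0],0.45]
    - [[0,0,-9],[0,0,0],0.45]
    - [[0,0,0],[-20,-36,0],0.45]
    - [[0,0,0],[-24,-44,0],0.45]
    - [[0,0,0],[-24,-44,0],0.45]
    - [[0,0,0],[-20,-36,0],0.45]
    - [[0,0,0],[-9.4,-16,0],0.45]
    - [[0,0,0],[0,0,10],0.45]

```text
time_s: 47.2
ee_pos: [0.5943, 0.0946, 0.1371]
eef_rot: [3.141, 0.0, -0.784]
force: [0.2, -0.8, 0.4]
grip_width: 0.0421
```

drive_tool:
  increments:
    - [[0,0,0],[1.7,0,25],0.45]
    - [[0,0,0],[0,0,40],0.45]
    - [[0,0,0],[0,0,30],0.45]
    - [[0,0,0],[0,0,14],0.45]
    - [[0,0,0],[0,0,6],0.45]
    - [[0,0,0],[0,0,0],0.45]

```text
time_s: 47.95
ee_pos: [0.5958, 0.0928, 0.0234]
eef_rot: [-3.141, -0.0, -0.786]
force: [0.0, -0.3, 0.4]
grip_width: 0.0421
```

drive_tool:
  increments:
    - [[0,0,0],[0,0,0],0.3]
    - [[0,0,0],[0,0,0],0.15]
    - [[0,0,0],[0,0,0],0.1]
    - [[0,0,0],[0,0,0],0.1]
    - [[0,0,0],[0,0,0],0.1]
    - [[0,0,0],[0,0,0],0.1]
  squeeze: 30

```text
time_s: 48.7
ee_pos: [0.5957, 0.0934, 0.0233]
eef_rot: [-3.141, -0.0, -0.785]
force: [-2.2, 2.0, 5.7]
grip_width: 0.0195
```

drive_tool:
  increments:
    - [[0,0,0],[0,0,-3],0.1]
    - [[0,0,0],[0,0,-3],0.1]
    - [[0,0,0],[0,0,-3],0.1]
    - [[0,0,0],[0,0,-4],0.1]

```text
time_s: 49.2
ee_pos: [0.5955, 0.0929, 0.0362]
eef_rot: [3.141, -0.0, -0.785]
force: [-0.2, 0.1, -1.6]
grip_width: 0.0195
```

drive_tool:
  increments:
    - [[0,0,0],[0,0,-15],0.1]
    - [[0,0,0],[0,0,-35],0.1]
    - [[0,0,0],[0,0,-40],0.1]
    - [[0,0,0],[0,0,-25],0.1]
    - [[0,0,0],[0,0,0],0.1]

```text
time_s: 49.82
ee_pos: [0.5964, 0.093, 0.1536]
eef_rot: [-3.138, -0.003, -0.786]
force: [1.2, 0.1, -1.9]
grip_width: 0.0194
```

Run:
```python
from h import *
ob()
snap('wrist','wrist18.png'); snap('side','side18.png')
im=cv2.imread('pics/wrist18.png')
cv2.imwrite('pics/c29.png',cv2.resize(im[190:320,240:420],None,fx=4.4,fy=4.4,interpolation=cv2.INTER_CUBIC))
im=cv2.imread('pics/side18.png')
cv2.imwrite('pics/c30.png',np.clip(cv2.resize(im[120:190,305:365],None,fx=8,fy=8,interpolation=cv2.INTER_CUBIC).astype(float)*1.4,0,255))
```

```text
time_s 49.825
ee_pos [0.5964 0.093  0.1536]
eef_rot [-3.1384e+00 -2.9000e-03 -7.8560e-01]
force [ 1.228   0.1433 -1.9325]
grip_width 0.0194
qpos [ 9.4200e-02  4.4220e-01  1.4024e+00 -2.0000e-04  1.2927e+00  8.7980e-01][ WARN:0@7.133] global loadsave.cpp:1063 imwrite_ Unsupported depth image for selected encoder is fallbacked to CV_8U.
```

View pics/c29.png

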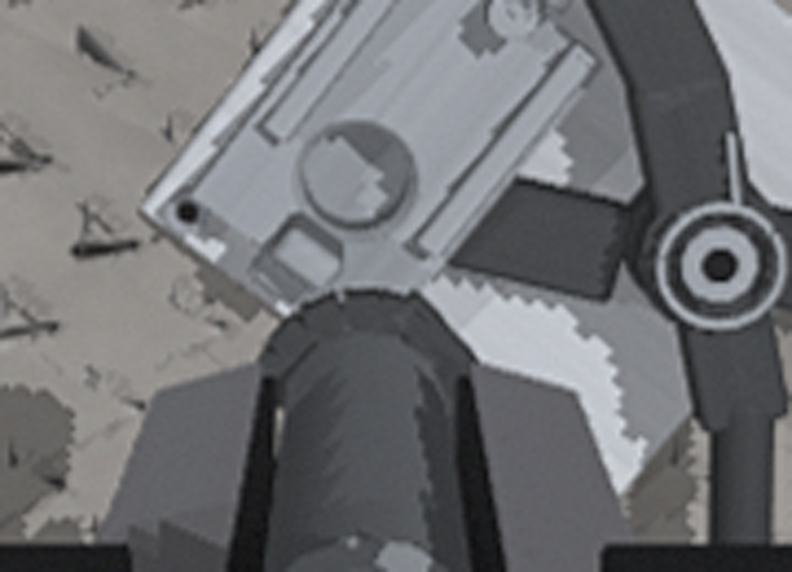

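View pics/c30.png

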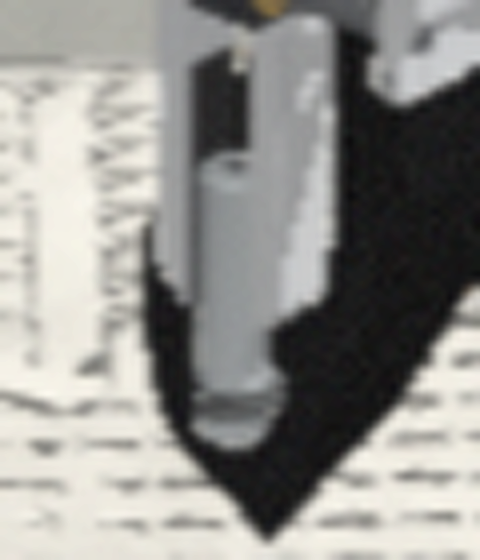

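drive_tool:
  increments:
    - [[0,0,0],[10,17,0],0.1]
    - [[0,0,0],[22,37,0],0.1]
    - [[0,0,0],[25,42,0],0.1]
    - [[0,0,0],[25,42,0],0.1]
    - [[0,0,0],[25,42,0],0.1]
    - [[0,0,0],[25,42,0],0.1]
    - [[0,0,0],[22,37,0],0.1]
    - [[0,0,0],[14,22,0],0.1]
    - [[0,0,0],[6,11,0],0.1]
    - [[0,0,0],[0,0,0],0.1]

```text
time_s: 51.18
ee_pos: [0.5115, -0.2367, 0.1504]
eef_rot: [3.141, 0.001, -0.786]
force: [0.0, 1.2, -1.1]
grip_width: 0.0198
```

Run:
```python
from h import *
ob()
snap('wrist','wrist19.png'); snap('side','side19.png')
im=cv2.imread('pics/side19.png')
cv2.imwrite('pics/c31.png',cv2.resize(im[200:400,220:420],None,fx=3,fy=3,interpolation=cv2.INTER_CUBIC))
```

```text
time_s 51.175
ee_pos [ 0.5115 -0.2367  0.1504]
eef_rot [ 3.1413e+00  9.0000e-04 -7.8640e-01]
force [ 0.0213  1.1989 -1.0662]
grip_width 0.0198
qpos [-0.4983  0.3607  1.5239 -0.      1.2579  0.2881]
```

View pics/c31.png

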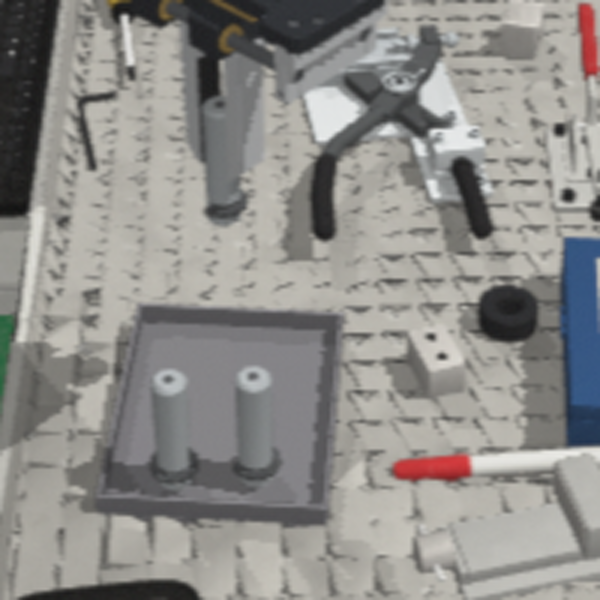

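View pics/wrist19.png

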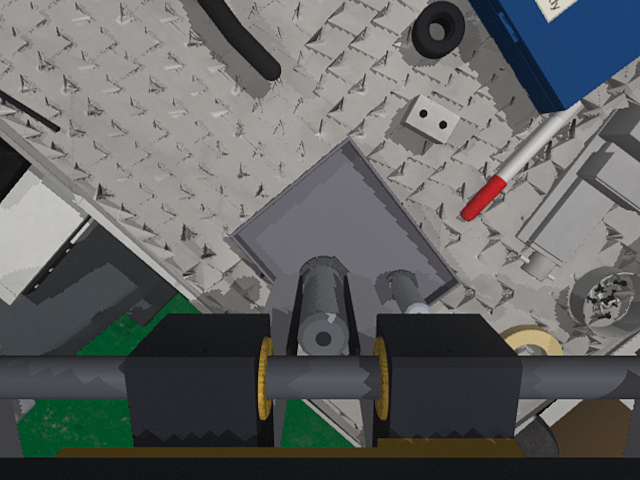

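drive_tool:
  increments:
    - [[0,0,0],[0,0,20],0.1]
    - [[0,0,0],[0,0,40],0.1]
    - [[0,0,0],[0,0,35],0.1]
    - [[0,0,0],[0,0,15],0.1]
    - [[0,0,0],[0,0,8],0.1]
    - [[0,0,0],[0,0,4],0.1]
    - [[0,0,0],[0,0,0],0.1]

```text
time_s: 52.15
ee_pos: [0.5124, -0.2365, 0.0296]
eef_rot: [-3.141, -0.001, -0.785]
force: [0.1, 0.0, -1.4]
grip_width: 0.0196
```

drive_tool:
  increments:
    - [[0,0,0],[0,0,1],0.1]
    - [[0,0,0],[0,0,0.5],0.1]

```text
time_s: 52.4
ee_pos: [0.5123, -0.2365, 0.0278]
eef_rot: [-3.141, -0.001, -0.785]
force: [-0.0, -0.5, -2.7]
grip_width: 0.0199
```

drive_tool:
  increments:
    - [[0,0,0],[0,0,1],0.1]
    - [[0,0,0],[0,0,0.5],0.1]

```text
time_s: 52.65
ee_pos: [0.5121, -0.2364, 0.0259]
eef_rot: [-3.142, 0.0, -0.785]
force: [0.4, -0.5, -0.3]
grip_width: 0.0196
```

drive_tool:
  increments:
    - [[0,0,0],[0,0,0.5],0.1]
    - [[0,0,0],[0,0,0.5],0.1]

```text
time_s: 52.9
ee_pos: [0.5122, -0.2364, 0.0252]
eef_rot: [-3.142, -0.0, -0.785]
force: [-2.6, 0.6, 6.4]
grip_width: 0.0196
```

drive_tool:
  increments:
    - [[0,0,0],[0,0,-0.3],0.22]
    - [[0,0,0],[0,0,0],0.25]
    - [[0,0,0],[0,0,0],0.35]
    - [[0,0,0],[0,0,0],0.4]
    - [[0,0,0],[0,0,0],0.4]
    - [[0,0,0],[0,0,-10],0.4]
    - [[0,0,0],[0,0,-30],0.4]
    - [[0,0,0],[0,0,-45],0.4]
    - [[0,0,0],[0,0,-50],0.4]
    - [[0,0,0],[-40,-20,-30],0.4]
    - [[0,0,0],[-45,-30,0],0.4]
    - [[0,0,0],[0,0,0],0.4]

```text
time_s: 54.4
ee_pos: [0.4871, -0.1386, 0.1917]
eef_rot: [-3.141, -0.002, -0.782]
force: [-0.8, -0.7, 0.5]
grip_width: 0.0374
```

Run:
```python
from h import *
ob()
snap('side','side20.png'); snap('wrist','wrist20.png')
im=cv2.imread('pics/side20.png')
cv2.imwrite('pics/c32.png',cv2.resize(im[150:390,220:420],None,fx=3,fy=2.5,interpolation=cv2.INTER_CUBIC))
```

```text
time_s 54.4
ee_pos [ 0.4871 -0.1386  0.1917]
eef_rot [-3.1407e+00 -1.5000e-03 -7.8250e-01]
force [-0.7763 -0.6641  0.453 ]
grip_width 0.0374
qpos [-3.4970e-01  1.9640e-01  1.6352e+00  2.0000e-04  1.3082e+00  4.3270e-01]
```

View pics/c32.png

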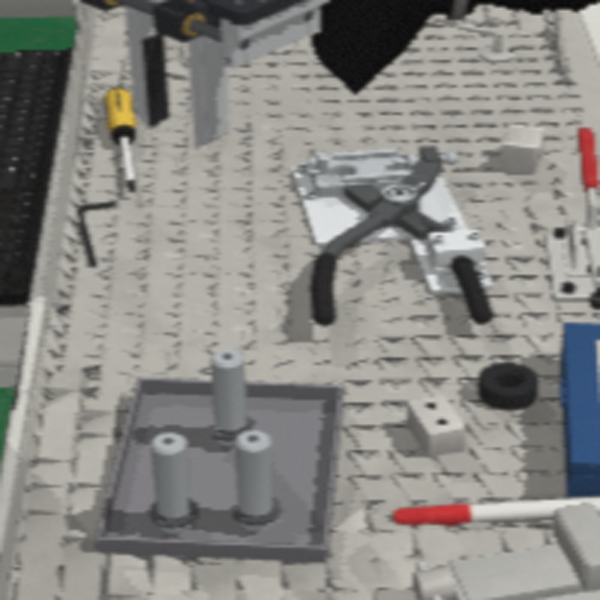

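View pics/wrist20.png

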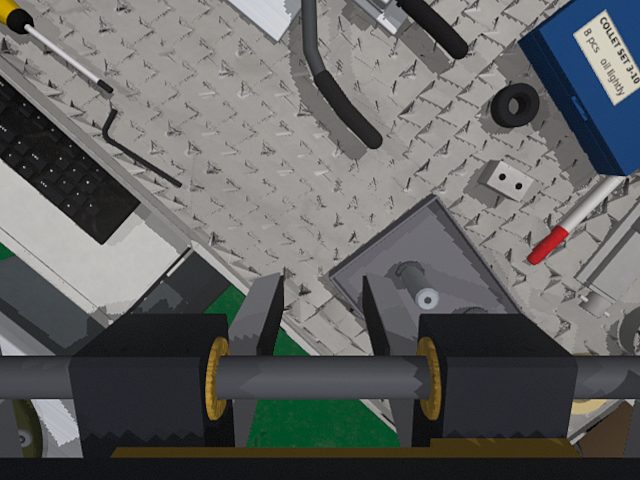

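The side view shows all three pins upright in the tray: the new one at crop (228,395) with its clip on, and both finished pins undisturbed. The handle is open and the other items haven't moved. Handing in.

```bash
python3 -c "
from station import ctrl
print(ctrl.hand_in())"
```

```text
the job is handed in; nothing more can be done
None
```

The pin, with its clip on, stands upright in the free half of the grey tray at about (0.512, -0.237). I handed the job in at about 54 s of the 72 s allowed.

**Pressing the clip:** it took three presses, with one extra lift-out and re-nesting of the pin in between:
1. **First press:** the force fell from 9.5 N to 5.5 N, which I took for the snap. The camera showed the clip about 5 mm short.
2. **Second press:** a clear drop from 11.1 N to 4 N. I let the handle back and lifted the pin, but all three views showed the clip still 3–4 mm off the pin's axis, so I put the pin back in the nest.
3. **Third press:** this went about 11 mm beyond the drop in the second press. The force rose only to about 5.6 N, then fell to 3.2 N, and I stopped there.

The highest push I read was about 11 N along the handle's travel (about 13.6 N with the vertical part included), so no reading passed the 15 N limit.

**Last checks:**
- **Clip:** in the nest its far edge was within 1 mm of where a seated clip should be. After lifting, it looked centred on the pin.
- **Tray and worktop:** the side view showed all three pins upright, the handle open, and the screwdriver, gauge block and ring nut where they were.

**What disagreed:**
- **Fingertips:** they appeared about 20–25 mm behind the reported TCP, not 17 mm ahead as the text says. My first grasp of the pin was therefore near its top, and my first approach passed above the handle; I corrected for this afterwards.
- **Order of the job:** the pin came out of the nest once before its clip was fully seated.

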